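Charge the stone tumbler and start its lid bolt

ROBOT

A 6-joint arm with a two-finger parallel gripper is mounted at the origin on the work surface. World frame = base frame: x ahead of the robot, y to its left, z up, the work surface at z = 0. Lengths are in m, angles in rad, forces in N, time in s.
With the tool pointing down it reaches from about 0.225 to 0.875 m from the base axis. Payload 3.4 kg.
Tool frame: the origin (TCP) lies at the very end of the fingers, on their centre line; the grasp point (between the pads) lies 19 mm behind it; z points along the fingers, y is the direction in which the jaws open and shut (so a half turn about z gives the same grasp; the last joint's range is limited). The gripper opens to 85 mm and grips with 20 to 120 N. Pads are 22 mm wide; open, the fingers measure 114 mm over their backs; the gripper's body (76 mm by 85 mm) begins 54 mm behind the grasp point. The pads swing forward as they close: fully open they stand 13 mm farther back than shut.
Start: joints at [1.051, 0.276, 1.505, -0, 1.361, -0.121], TCP at [0.223, 0.53, 0.231] pointing down, gripper open.
Joint ranges: [-2.89, 2.89], [-0.75, 2.08], [0.22, 2.7], [-1.18, 4.32], [0.11, 2.71], [-2.7, 2.7]. Speed limits (rad/s): [2.57, 2.57, 3.14, 3.14, 3.14, 3.14].

INTERFACE

Orientations are given as a unit quaternion [w, x, y, z].
In Python, from rig import telemetry, cams, sign_off, spotter gives the robot as it stands.
- The arm moves only by the tool servo_tool, never from a script. Its argument "steps" is a list of rows, each a list of 6 numbers: the shift along the tool's x, y, z in mm, then the turn, a rotation vector about the tool's x, y, z in degrees. In form: [[x, y, z, ax, ay, az], ...]. A call has 1 to 8 rows; each row is the pose to reach, as a shift and turn from the pose commanded when the call began, along the tool's axes at that moment; what a row does not reach only later rows make up. A row lasts 1/10 s, in which the tool goes at most 50 mm and 8.59 degrees, less where a joint would pass 70% of its speed; a pose out of reach is approached as far as the arm can. A call with a gripper value outside its range is refused whole. "hand" is the closure in counts, from 0 (fully open) to 255 (shut), set as the call begins (left out, the last holds). The fingers move at their own pace and stop on an object; "grip_force" is the grip in N (left out, the last holds). Time passes only in rows, so rows that repeat a pose let the fingers close. It gives the time, the measured TCP pose, the force and the opening at its end, in the units of the state.
- telemetry.get_state(): the state, without advancing time (a new reading comes with each control period).
- cams.get_image(name): name is "side" or "top" or "wrist"; returns (picture, depth): 384x512x3 uint8, red, green, blue; 384x512 float32, m along the optical axis (not along the pixel's ray), 0 where there is no reading.
- cams.camera_model(name): a dict with "camera_matrix" (3x3 intrinsics, pixels), "origin" and "rotation" of the camera in the world; the wrist camera has in their place "tool_from_camera" (4x4, takes a point from camera to tool coordinates, whose origin is the TCP and whose axes are the flange's). Camera axes: x right, y up, looking along -z (the intrinsics and any distortion apply to the point x, -y, -z); pixel columns grow to the right and rows downward; lengths in m; the calibration is good to about 2 mm. A picture is of the moment at which its call begins: read the wrist's pose just before it. camera_model takes no time and is no camera call.
- sign_off(): hands the job in, once; it reports no verdict.
Trained networks look in the newest picture that a camera, given by its name, has taken for a name from the list of things; names that differ only in an ending like _2 or _b are one class to them, and where a whole thing is asked for, a point or a joint stands for the part that bears it (a point fixed in the world has none). Each returns a list of dicts, best first, with "conf" (0 to 1); they miss things now and then, are a little off and sometimes report something else, mostly with a low value. They report only what shows in the picture. A call takes as long as a camera call. They do not tell look-alikes from the thing itself.
- spotter.outline_of(query, camera): "region" (384x512 bool, what is visible of it) and "rect" ([left, top, width, height] in pixels, round what is visible of it).
The state is a dict: "clock": time; "qpos": joint angles; "qd": joint speeds; "effort": joint torques, N m; "position": TCP position; "ee_rot": TCP orientation; "contact_force": force on the tool from outside, world axes, zero at the start; "moment": the same for the moment, N m; "width": finger opening in m.
Only numpy, scipy, OpenCV 4.12 (cv2) and the standard library are available. Lean on these libraries where they do the work, as an engineer would, in place of code of your own. Each camera call takes 0.05 s, during which the arm holds its last target.

TASK

Load the tumbler and start its lid bolt: tip all four rough stones off the sorting tray into the orange tub (do not pick them up with the fingers), set the empty tray back upright on the bench, and swing the lid shut. Then turn the black-handled lid bolt backward (anticlockwise) until its thread drops into the boss, turn it forward one full turn from there, and finish with the fingers still gripping its handle. Leave the other things on the bench where they are.

Things in the scene. Friction and masses are not known exactly. Their poses are not given: they have to be found in the camera images.
- tray: Aluminium sorting tray lying on the bench, 150 long (its own x) by 112 wide, 160 g; floor 3 mm, side walls 20 mm high, tapering over the last 60 mm to an open, wall-less spout 70 wide at x = +75 mm. At x = -72 mm stands its black grip, an upright plate 8 thick (along x), 60 wide, its top 50 above the bench. Origin: centre of underside; z up. The stones start 35 mm or more in front of the grip.
- stone_violet: Violet rough stone, a faceted chunk about 28 x 26 mm, 24 g, lying on the tray at the start; origin: centre of its underside
- stone_green: Green rough stone, a faceted chunk about 26 x 24 mm, 24 g, lying on the tray at the start; origin: centre of its underside
- stone_red: Red rough stone, a faceted chunk about 26 x 23 mm, 24 g, lying on the tray at the start; origin: centre of its underside
- stone_amber: Amber rough stone, a faceted chunk about 28 x 22 mm, 24 g, lying on the tray at the start; origin: centre of its underside
- tumbler: Vibrating stone tumbler fixed to the bench, 176 (x) by 226 (y): grey base on springs with an open orange tub, inside 140 (x) by 190 (y), floor at z 70, rim at z 130 mm, walls 5. Origin: centre of underside, z up. Lid hinge along y at x +88, z 130.5 (far side, at +x). Threaded steel boss (48 wide, top z 130) at x -98, y 0 (the robot's side).
- lid (a joint): Hinge of the lid, rad: 0 = shut, starts standing open at 1.40 to 1.52, stop at 1.55. The lid, clear with a blue frame, spans 6 to 168 mm from the hinge and 208 mm across, 6 thick; a 36 wide strap runs on to 205 mm and carries the bolt at 186 mm. A slightly stiff hinge (0.22 N m) holds it open; pushed forward past about 1.3 rad it falls shut by its weight.
- lid_corner (a point): Point on the lid's outer (upper when shut) face, 150 mm from the hinge and 80 mm towards the tumbler's -y side: a good place to push the lid over from behind with the closed fingers, clear of the bolt.
- lid_bolt: Hand bolt captive in the lid's strap, 250 g; turns and slides along its axis (own z, up when the lid is shut). Black handle: a bar 56 long (own x), 16 thick (own y), 28 high, on a neck 15 wide over a 28 wide flange (flange top at z 30, bar from z 38 to 66 above the origin). Origin: on the axis at the bolt thread's lower end. With the lid shut and the bolt resting on the boss, the bar's top is about 194 mm above the bench.
- bolt_grip (a point): Centre of the bolt's handle bar, on the bolt's axis. It rides 1 mm up per radian while turned backward, then sinks 6 mm at the thread drop, and sinks 6 mm more per turn forward.
- bolt_turn (a joint): Turn of the bolt, rad, growing clockwise seen from above (forward, right-hand thread, pitch 6 mm). The thread end stands over the mouth at 0, so the drop comes at about -0.1; starts between 0.5 and 1.6. Turns freely (0.01 N m), without a stop.
- bolt_lift (a joint): Slide of the bolt along its axis in the lid, m, up positive, free between +0.004 and -0.018 (the flange meets the strap). Lid shut: -0.0005 to -0.0015 as it rests on the boss's first thread, -0.006 just after the drop, -0.012 one turn on. Nothing but its weight pulls it down: fingers that clamp the handle hard carry it and stop it dropping.
- grit_jar_a: White jar, grey cap, 64 wide, 85 high, a bystander; origin: centre of underside
- grit_jar_b: White jar, red cap, 64 wide, 85 high, a bystander; origin: centre of underside
- brush: Hand brush 160 long lying along its x, a bystander; origin: underside
- loupe: Folding loupe 63 long, 28 wide, 16 high, a bystander; origin: under its lens
- caliper: Steel caliper 170 long, 9 high, lying flat, a bystander; origin: underside
- rinse_cup: White cup 72 wide, 75 high, a bystander; origin: centre of underside
There are look-alikes about, which are no part of the job. What is shaped like the tray but brown or yellow is not meant.

How it is judged:
On the way, in this order (a step that is already met when the one before it is completed fails the run):
1. all four stones are in the tub (x of stone_violet in the frame of tumbler between -0.073 and 0.073 m and y of stone_violet in the frame of tumbler between -0.098 and 0.098 m and z of stone_violet in the frame of tumbler between 0.06 and 0.122 m and x of stone_green in the frame of tumbler between -0.073 and 0.073 m and y of stone_green in the frame of tumbler between -0.098 and 0.098 m and z of stone_green in the frame of tumbler between 0.06 and 0.122 m and x of stone_red in the frame of tumbler between -0.073 and 0.073 m and y of stone_red in the frame of tumbler between -0.098 and 0.098 m and z of stone_red in the frame of tumbler between 0.06 and 0.122 m and x of stone_amber in the frame of tumbler between -0.073 and 0.073 m and y of stone_amber in the frame of tumbler between -0.098 and 0.098 m and z of stone_amber in the frame of tumbler between 0.06 and 0.122 m), for 0.2 s.
2. the lid is shut (value of joint lid below 0.03 rad), for 0.2 s.
3. the bolt, turned backward, has dropped into its thread (value of joint bolt_turn below 0.3 rad and value of joint bolt_lift below -0.0042 m and value of joint lid below 0.03 rad), for 0.1 s.
At the end, for the whole second after the job is handed in: All stones in the tub, lid shut (under 0.03 rad), tray upright on the bench (within 0.1 rad), bolt one turn forward of the drop (bolt_turn 5.4 to 7.1, about an eighth of a turn either way) and sunk 9 to 14.5 mm, fingers pressing its handle with over 1.5 N (all of step 1 and value of joint lid below 0.03 rad and value of joint bolt_turn between 5.4 and 7.1 rad and value of joint bolt_lift between -0.0145 and -0.009 m and contact force between the fingers and lid_bolt above 1.5 N and height (world z) of tray below 0.008 m and angle between tray's own z axis and vertical below 0.1 rad and linear speed of tray below 0.02 m/s); the arm keeps its last pose, push and grip.
It fails at once if a bystander is moved more than 3 cm (distance of any of grit_jar_a, grit_jar_b, brush, loupe, caliper, rinse_cup from where it was at the start of the episode above 0.03 m).
It fails at once if a stone is taken with the fingers (contact force between the fingers and stone_violet above 3 N or contact force between the fingers and stone_green above 3 N or contact force between the fingers and stone_red above 3 N or contact force between the fingers and stone_amber above 3 N).
It also fails if it takes over 72 s, if anything falls off the work surface, if the arm or the gripper's body presses on something with over 40 N, if the wrist force passes 120 N, or if a joint passes its speed limit or range.

## Working session

There is one attempt and no reset: what is moved stays moved. The work goes in short steps, Python scripts to look and compute and a tool call to move; the robot and the scene stay as the last step left them, time stands still between calls to the robot, and variables do not carry over. Pictures are saved under pics/ and viewed, and the job is handed in when it is done.

Besides the shell and the picture viewer there is one more tool, called in YAML: its name, and indented under it one key for each argument. servo_tool: Moves the arm, as the interface text tells. Its arguments: {"type":"object","properties":{"steps":{"type":"array","items":{"type":"array","items":{"type":"number"}}},"hand":{"type":"number"},"grip_force":{"type":"number"}},"required":["steps"]}

```bash
ls; mkdir -p pics; cat > h.py <<'E'
import numpy as np, cv2
from rig import telemetry, cams, sign_off, spotter
from scipy.spatial.transform import Rotation as R
def pose():
    s=telemetry.get_state(); q=s['ee_rot']
    T=np.eye(4); T[:3,:3]=R.from_quat([q[1],q[2],q[3],q[0]]).as_matrix(); T[:3,3]=s['position']; return s,T
def shot(name,fn=None):
    s,T=pose(); im,d=cams.get_image(name); m=cams.camera_model(name)
    if name=='wrist': C=T@np.array(m['tool_from_camera'])
    else:
        C=np.eye(4); C[:3,:3]=np.array(m['rotation']); C[:3,3]=m['origin']
    K=np.array(m['camera_matrix'])
    if fn: cv2.imwrite('pics/'+fn,im[:,:,::-1])
    v,u=np.mgrid[0:384,0:512]
    X=np.stack([(u-K[0,2])/K[0,0]*d,-(v-K[1,2])/K[1,1]*d,-d],-1)
    P=X@C[:3,:3].T+C[:3,3]; P[d<=0]=np.nan
    return im,d,P,C,K
E
python3 - <<'E'
from h import *
s,T=pose(); print(s['clock'],s['position'],s['ee_rot'],s['width']); print(T.round(3))
for n in ['top','side']:
    im,d,P,C,K=shot(n,n+'0.png'); np.save(n+'_P.npy',P); cv2.imwrite('pics/%s0.png'%n,im[:,:,::-1]); m=cams.camera_model(n); print(n,{k:v for k,v in m.items()})
    for q in ['tray','tumbler','lid_bolt','lid','stone_violet']:
        for r in spotter.outline_of(q,n)[:3]:
            g=r['region']; p=P[g]; print(n,q,r['conf'],r['rect'],np.nanmedian(p,0).round(3))
E
```

```text
pics
0.0 [0.22300054 0.52941238 0.23042065] [-2.93695772e-04  1.98053376e-01  9.80190800e-01 -8.77420555e-04] 0.08526711003402355
[[-0.922  0.388 -0.001  0.223]
 [ 0.388  0.922 -0.002  0.529]
 [ 0.    -0.002 -1.     0.23 ]
 [ 0.     0.     0.     1.   ]]Traceback (most recent call last):
  File "<stdin>", line 4, in <module>
  File "h.py", line 11, in shot
    C=np.eye(4); C[:3,:3]=np.array(m['rotation']); C[:3,3]=m['origin']
                 ~^^^^^^^
ValueError: could not broadcast input array from shape (4,) into shape (3,3)
```

```bash
python3 - <<'E'
s=open('h.py').read()
s=s.replace("C[:3,:3]=np.array(m['rotation'])","q=m['rotation']; C[:3,:3]=R.from_quat([q[1],q[2],q[3],q[0]]).as_matrix()")
open('h.py','w').write(s)
E
python3 - <<'E'
from h import *
for n in ['top','side']:
    im,d,P,C,K=shot(n,n+'0.png'); np.save(n+'_P.npy',P); m=cams.camera_model(n); print(n,{k:v for k,v in m.items()})
    for q in ['tray','tumbler','lid_bolt','lid','stone_violet']:
        for r in spotter.outline_of(q,n)[:3]:
            g=r['region']; p=P[g]; print(n,q,r['conf'],r['rect'],np.nanmedian(p,0).round(3))
print(telemetry.get_state()['clock'])
E
```

```text
top {'camera_matrix': array([[410.86997748,   0.        , 252.5331284 ],
       [  0.        , 410.86997748, 187.4009375 ],
       [  0.        ,   0.        ,   1.        ]]), 'origin': array([ 0.37425941, -0.01657413,  1.43554255]), 'rotation': array([-0.70325489, -0.05154545,  0.05463604,  0.70695864])}
top tray 0.78 [239.8, 230.6, 44.4, 50.4] [ 0.366 -0.041  0.004]
top tray 0.64 [308.8, 236.8, 52.2, 47.6] [ 0.324 -0.306  0.004]
top tray 0.62 [289.0, 183.1, 28.5, 45.1] [ 0.539 -0.203  0.004]
top tumbler 0.87 [161.4, 145.5, 73.3, 87.0] [0.571 0.142 0.073]
top tumbler 0.64 [286.9, 183.2, 35.9, 43.0] [ 0.534 -0.202  0.004]
top tumbler 0.36 [124.2, 172.3, 19.3, 17.7] [0.609 0.39  0.036]
top lid_bolt 0.58 [179.2, 143.7, 24.9, 28.0] [0.641 0.145 0.325]
top lid_bolt 0.48 [249.6, 116.9, 17.4, 21.8] [ 0.78  -0.048  0.083]
top lid 0.69 [159.5, 144.7, 72.4, 26.9] [0.631 0.144 0.315]
top lid 0.49 [287.4, 183.9, 33.2, 45.6] [ 0.539 -0.203  0.004]
top stone_violet 0.4 [309.2, 198.8, 7.6, 8.0] [ 0.539 -0.225  0.026]
side {'camera_matrix': array([[404.43910385,   0.        , 257.53506182],
       [  0.        , 404.43910385, 196.8507408 ],
       [  0.        ,   0.        ,   1.        ]]), 'origin': array([ 0.06034557, -0.79208018,  0.86951303]), 'rotation': array([ 0.86561212,  0.41015215, -0.13122758, -0.25548032])}
side tray 0.86 [245.6, 239.1, 65.5, 51.8] [ 0.542 -0.203  0.006]
side tray 0.82 [195.7, 304.6, 73.4, 62.7] [ 0.327 -0.307  0.005]
side tray 0.61 [167.6, 237.1, 56.5, 44.8] [ 0.362 -0.049  0.005]
side tumbler 0.77 [186.3, 103.4, 81.7, 121.4] [0.596 0.121 0.107]
side lid_bolt 0.6 [232.1, 97.5, 24.4, 17.4] [0.639 0.136 0.321]
side lid 0.67 [224.1, 100.4, 43.0, 72.0] [0.634 0.132 0.24 ]
side lid 0.59 [269.5, 155.3, 16.1, 24.9] [0.765 0.138 0.057]
side lid 0.46 [192.6, 143.1, 18.9, 13.8] [0.608 0.391 0.063]
side stone_violet 0.65 [283.8, 267.1, 5.0, 9.7] [ 0.535 -0.235  0.025]
0.65
```

View pics/top0.png

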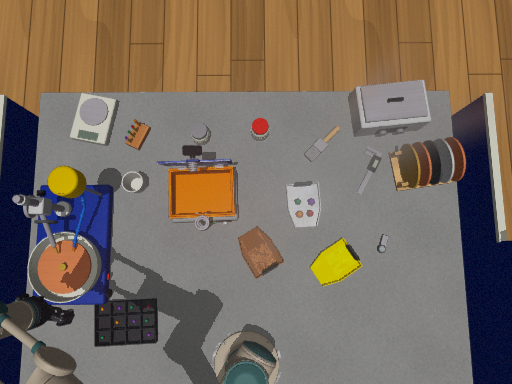

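View pics/side0.png

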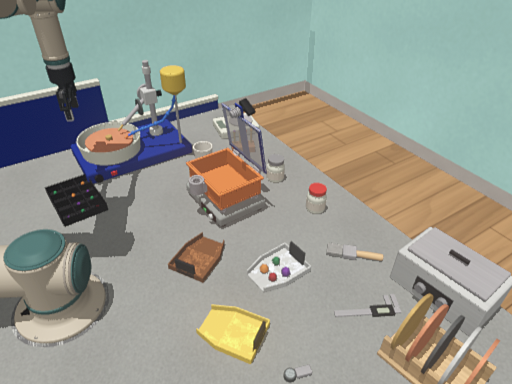

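Candidates for the tray in the top view: brown (261,251), yellow (335,262), and light grey/aluminium with four stones at (303,204). Only the last fits the description (aluminium, with the stones on it and a black grip). I'll confirm with an enlarged crop.

```bash
python3 - <<'E'
import cv2,numpy as np
im=cv2.imread('pics/top0.png'); s=cv2.imread('pics/side0.png')
a=cv2.resize(im[170:240,275:335],None,fx=6,fy=6,interpolation=2)
b=cv2.resize(s[225:295,235:320],None,fx=4.5,fy=6,interpolation=2)
cv2.imwrite('pics/crop0.png',np.hstack([a,b]))
a=cv2.resize(im[135:240,150:245],None,fx=5,fy=5,interpolation=2);cv2.imwrite('pics/crop1.png',a)
P=np.load('top_P.npy')
g=P[170:240,275:335].reshape(-1,3); 
m=(g[:,2]>.04)&(g[:,2]<.06); print(m.sum(), g[m].mean(0), g[m].min(0),g[m].max(0))
m=(g[:,2]>.012)&(g[:,2]<.06); 
r=cv2.minAreaRect((g[m][:,:2]*1000).astype(np.float32)); print(r)
# tumbler rim
g=P[135:240,150:245].reshape(-1,3); m=(g[:,2]>.12)&(g[:,2]<.14); print(cv2.minAreaRect((g[m][:,:2]*1000).astype(np.float32)))
m=(g[:,2]>.2); print(cv2.minAreaRect((g[m][:,:2]*1000).astype(np.float32)), g[m].max(0))
E
```

```text
43 [ 0.59862881 -0.19512344  0.04985257] [ 0.59440063 -0.22308007  0.04225584] [ 0.60237709 -0.16863338  0.05750571]
((530.7691650390625, -194.32139587402344), (130.18028259277344, 166.8314208984375), 81.50814819335938)
((542.510498046875, 141.89425659179688), (206.9195098876953, 210.5867156982422), 3.0475118160247803)
((627.3584594726562, 144.42178344726562), (74.49810028076172, 199.96058654785156), 20.345962524414062) [0.6654405  0.24762997 0.34360366]
```

View pics/crop0.png

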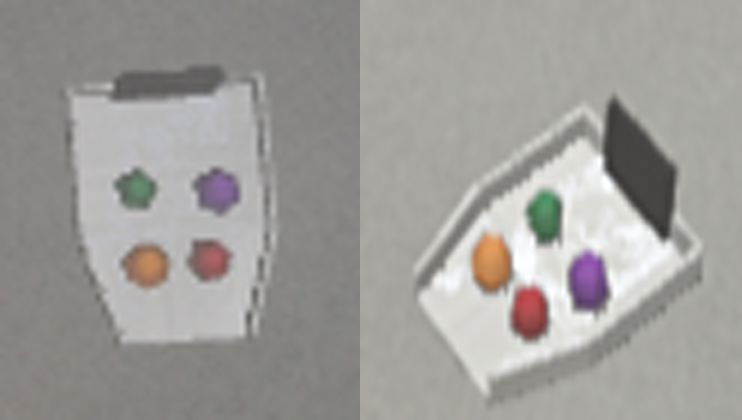

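View pics/crop1.png

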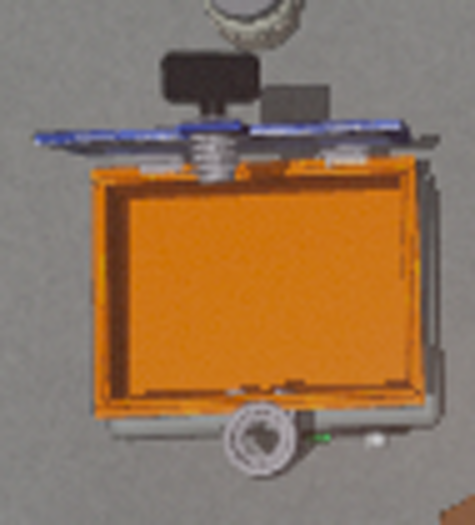

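```bash
python3 - <<'E'
from h import *
print(np.array(cams.camera_model('wrist')['tool_from_camera']).round(3)); print(cams.camera_model('wrist')['camera_matrix'])
s,T=pose()
def rel(p): return (T[:3,:3].T@(np.array(p)-T[:3,3])*1000).round(0)
print(rel([.45,.1,.33]),rel([.56,-.19,.33]))
E
```

```text
[[ 0.     0.957  0.29   0.074]
 [ 1.    -0.     0.    -0.   ]
 [ 0.     0.29  -0.957 -0.142]
 [ 0.     0.     0.     1.   ]]
[[310.19462666   0.         258.76653383]
 [  0.         310.19462666 189.7543368 ]
 [  0.           0.           1.        ]]
[-376. -308.  -99.] [-590. -533.  -99.]
```

servo_tool:
  steps:
    - [-30,-25,-40,0,0,0]
    - [-65,-50,-75,0,0,8]
    - [-100,-80,-99,0,0,16]
    - [-138,-110,-99,0,0,24]
    - [-176,-140,-99,0,0,32]
    - [-214,-172,-99,0,0,40]
    - [-252,-204,-99,0,0,48]
    - [-290,-236,-99,0,0,56]

```text
clock: 1.45
position: [0.3959, 0.2047, 0.3307]
ee_rot: [0.0, 0.637, 0.771, 0.001]
contact_force: [-0.2, 0.9, 0.2]
width: 0.0853
```

```bash
cat >> h.py <<'E'
import json
def log():
    s,T=pose(); open('log.jsonl','a').write(json.dumps([list(map(float,s['qpos'])),T.tolist()])+'\n'); return s,T
def rel(p,T): return (T[:3,:3].T@(np.array(p)-T[:3,3])*1000).round(0)
E
python3 - <<'E'
from h import *
s,T=log(); print(s['clock'],s['position'],s['qpos'],T[:3,1],rel([.56,-.19,.33],T),np.degrees(np.arctan2(T[1,1],T[0,1])))
E
```

```text
1.45 [0.39594921 0.20469412 0.33068134] [3.20682579e-01 3.23524136e-02 1.56363923e+00 1.37261854e-04
 1.54430341e+00 1.31428094e-01] [0.98214467 0.18812292 0.00126843] [-419.   87.    1.] 10.843268907112538
```

servo_tool:
  steps:
    - [-45,10,0,0,0,3]
    - [-92,20,0,0,0,6]
    - [-140,30,0,0,0,9]
    - [-188,40,0,0,0,11]
    - [-236,50,0,0,0,11]
    - [-284,60,0,0,0,11]
    - [-332,70,0,0,0,11]
    - [-370,80,0,0,0,11]

```text
clock: 2.25
position: [0.5461, -0.144, 0.3302]
ee_rot: [0.0, 0.707, 0.707, -0.0]
contact_force: [0.6, 0.5, -0.3]
width: 0.0852
```

```bash
python3 - <<'E'
from h import *
s,T=log(); print(s['clock'],s['position'],s['qpos'],T[:3,:2].T)
im,d,P,C,K=shot('wrist','w1.png'); np.save('w1P.npy',P)
for q in ['tray','stone_green']:
    for r in spotter.outline_of(q,'wrist')[:3]:
        g=r['region']; print(q,r['conf'],r['rect'],np.nanmedian(P[g],0).round(3))
E
```

```text
2.25 [ 0.54607068 -0.14397233  0.33023463] [-3.80723925e-01  2.21932525e-01  1.33918470e+00 -4.04585530e-04
  1.57993379e+00 -3.81621502e-01] [[-8.93669087e-04  9.99999434e-01 -5.77185981e-04]
 [ 9.99999539e-01  8.93872356e-04  3.52010480e-04]]
tray 0.96 [65.5, 15.2, 127.3, 124.4] [ 0.359 -0.041  0.003]
tray 0.93 [75.4, 192.8, 102.7, 82.7] [ 0.309 -0.287  0.003]
tray 0.78 [197.0, 143.5, 103.5, 75.7] [ 0.538 -0.202  0.003]
stone_green 0.75 [246.4, 164.2, 17.4, 13.0] [ 0.539 -0.178  0.023]
stone_green 0.49 [197.8, 145.5, 102.8, 75.0] [ 0.538 -0.202  0.003]
```

View pics/w1.png

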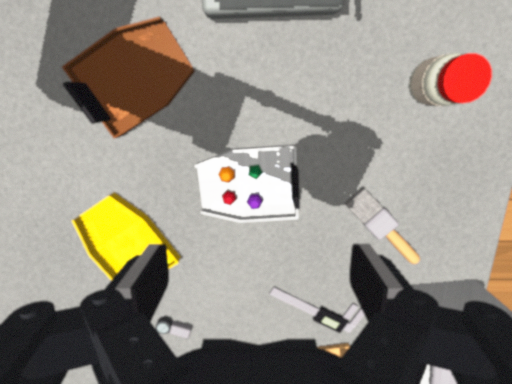

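Wrist view: aluminium tray with the four stones at (248,182), its black grip at (295,186) on the right, which is world +x. The red-capped jar at (460,80) and the brush at (385,225) are clear of the grasp. Now I'll fit the tray pose and the FK.

```bash
python3 - <<'E'
from h import *
P=np.load('w1P.npy'); im=cv2.imread('pics/w1.png'); 
sub=np.zeros((384,512),bool); sub[135:230,190:310]=1
z=P[...,2]
m=sub&(z>.042)&(z<.056)
p=P[m]; print('grip top',m.sum(),p.mean(0),p.min(0),p.max(0)); c,(w,h),a=cv2.minAreaRect((p[:,:2]*1000).astype(np.float32)); print(c,w,h,a)
m=sub&(z>.015)&(z<.056)&(im.max(2)<60); p=P[m]; print('black',m.sum(),cv2.minAreaRect((p[:,:2]*1000).astype(np.float32)),p[:,2].max())
q=p[:,:2]; u,s_,v=np.linalg.svd(q-q.mean(0)); print('dir',v[0],np.degrees(np.arctan2(v[0,1],v[0,0])))
# tray mask
m=sub&(z>.0015)&((im.min(2)>200)|(z>.012)); p=P[m]; cx=(p[:,:2]*1000).astype(np.float32); print(cv2.minAreaRect(cx), p.min(0),p.max(0))
# stones
hsv=cv2.cvtColor(im,cv2.COLOR_BGR2HSV); ms=sub&(hsv[...,1]>120)&(z>.004); n,l,st,ce=cv2.connectedComponentsWithStats(ms.astype(np.uint8))
for i in range(1,n):
    if st[i,4]>20: print(ce[i],np.nanmean(P[l==i],0).round(3))
# side cam
P=np.load('top_P.npy')
E
```

```text
grip top 240 [ 0.59823442 -0.19619402  0.04866491] [ 0.59283494 -0.22674554  0.04231301] [ 0.6042807  -0.16733391  0.05138709]
(598.4930419921875, -197.11305236816406) 8.205506324768066 59.510433197021484 4.128519058227539
black 233 ((598.18310546875, -195.37789916992188), (7.851118564605713, 56.21467590332031), 3.3898022174835205) 0.05138709221874199
dir [ 0.07522862 -0.99716631] -85.6856414703696
((526.74951171875, -202.43809509277344), (152.4784393310547, 115.03247833251953), 3.5938408374786377) [ 0.4488545  -0.26024291  0.00150009] [ 0.60565457 -0.14057942  0.05138709]
[226.26162791 174.04069767] [ 0.497 -0.183  0.022]
[254.75824176 171.25274725] [ 0.54  -0.178  0.025]
[228.72268908 197.08403361] [ 0.5   -0.219  0.023]
[254.20149254 200.84328358] [ 0.539 -0.224  0.025]
```

servo_tool:
  steps:
    - [-15,15,40,0,0,-2]
    - [-30,30,80,0,0,-4]
    - [-45,45,120,0,0,-4]
    - [-52,52,170,0,0,-4]
    - [-52,52,200,0,0,-4]
    - [-52,52,200,0,0,-4]
  hand: 165
  grip_force: 80

```text
clock: 3.0
position: [0.594, -0.1902, 0.1254]
ee_rot: [-0.006, 0.681, 0.733, -0.002]
contact_force: [-0.3, -0.0, 0.6]
width: 0.0305
```

```bash
python3 - <<'E'
from h import *
s,T=log(); print(s['clock'],s['position'],s['qpos'],s['width'],T[:3,:2].T, rel([.5984,-.1965,.014],T))
im,d,P,C,K=shot('wrist','w2.png'); z=P[...,2]
m=(z>.042)&(z<.056)&(im.max(2)<70)&(np.abs(P[...,0]-.6)<.03)&(np.abs(P[...,1]+.196)<.045); p=P[m]; print(m.sum(),cv2.minAreaRect((p[:,:2]*1000).astype(np.float32)),p[:,2].max())
E
```

```text
3.0 [ 0.59398267 -0.19015712  0.12538464] [-4.21641643e-01  4.25872721e-01  1.54706036e+00  5.63233845e-04
  1.18024459e+00 -4.95151230e-01] 0.030481435429709658 [[-0.07319568  0.99729979  0.00596075]
 [ 0.99726382  0.07325249 -0.00994717]] [ -7.   5. 111.]
699 ((599.2672119140625, -196.67755126953125), (7.37695837020874, 58.2121696472168), 3.796966552734375) 0.05157547066157678
```

View pics/w2.png

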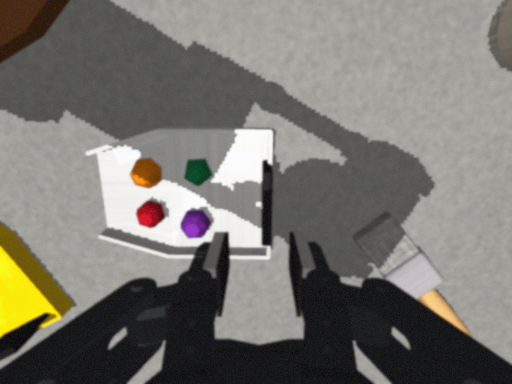

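The wrist view shows the fingers straddling the line of the black grip (267,203), with the stones clear of the left finger. I'll let the arm settle, then correct.

servo_tool:
  steps:
    - [0,0,0,0,0,0]
    - [0,0,0,0,0,0]

```text
clock: 3.25
position: [0.5992, -0.193, 0.1333]
ee_rot: [0.002, 0.681, 0.732, 0.001]
contact_force: [0.7, -0.1, 0.1]
width: 0.03
```

```bash
python3 - <<'E'
from h import *
s,T=log(); print(s['clock'],s['position'],s['qpos'],s['width'],T[:3,:2].T, rel([.599,-.1966,.014],T))
E
```

```text
3.25 [ 0.59921979 -0.19302429  0.13334361] [-4.22226786e-01  4.19012059e-01  1.53694883e+00  2.46997781e-04
  1.18030647e+00 -4.95336199e-01] 0.030038449035151932 [[-0.07294537  0.99733322 -0.00232985]
 [ 0.99732365  0.07295587  0.00479401]] [ -3.  -1. 119.]
```

servo_tool:
  steps:
    - [-3,-1,25,0,0,0]
    - [-3,-1,50,0,0,0]
    - [-3,-1,75,0,0,0]
    - [-3,-1,95,0,0,0]
    - [-3,-1,108,0,0,0]
    - [-3,-1,114,0,0,0]
    - [-3,-1,115,0,0,0]

```text
clock: 3.95
position: [0.5974, -0.1961, 0.0158]
ee_rot: [0.0, 0.681, 0.732, 0.0]
contact_force: [0.1, 0.1, 0.6]
width: 0.0298
```

servo_tool:
  steps:
    - [0,0,0,0,0,0]
    - [0,0,0,0,0,0]
    - [0,0,0,0,0,0]
    - [0,0,0,0,0,0]
  hand: 255
  grip_force: 100

```text
clock: 4.35
position: [0.598, -0.1963, 0.0167]
ee_rot: [0.001, 0.681, 0.732, 0.001]
contact_force: [0.7, 1.7, 6.7]
width: 0.0068
```

```bash
python3 - <<'E'
from h import *
s,T=log(); print(s['clock'],s['position'],s['qpos'],s['width'],s['contact_force'],T[:3,:2].T)
L=[json.loads(l) for l in open('log.jsonl')]
L.append([[1.051,.276,1.505,0,1.361,-.121],[[-0.922,.388,-.001,.223],[.388,.922,-.002,.5294],[0,-.002,-1,.2304],[0,0,0,1]]])
# geometric fit: Rz(j1) * T(a1,d,h) Ry(j2) T() Ry(j3) T() Rx/Rz(j4)...
from scipy.optimize import least_squares
def tr(x,y,z):
    M=np.eye(4);M[:3,3]=[x,y,z];return M
def ro(ax,a):
    M=np.eye(4);M[:3,:3]=R.from_euler(ax,a).as_matrix();return M
for l in L:
    j=np.array(l[0]);p=np.array(l[1])[:3,3]; c,sn=np.cos(j[0]),np.sin(j[0]); print(j.round(3),'r,lat,z',c*p[0]+sn*p[1],-sn*p[0]+c*p[1],p[2])
E
```

```text
4.35 [ 0.59800117 -0.1962714   0.01673789] [-4.27849265e-01  5.34009348e-01  1.66908316e+00  4.77308158e-04
  9.35674994e-01 -5.00312534e-01] 0.006829784573844792 [0.68596534 1.65280945 6.67024583] [[-0.07211659  0.99739569 -0.00101736]
 [ 0.99739247  0.07211907  0.00266353]]
[0.321 0.032 1.564 0.    1.544 0.131] r,lat,z 0.4402864512861439 0.06945001438861002 0.33068133857715004
[-0.381  0.222  1.339 -0.     1.58  -0.382] r,lat,z 0.5604688298056115 0.06925253473466494 0.33023463120630986
[-4.220e-01  4.260e-01  1.547e+00  1.000e-03  1.180e+00 -4.950e-01] r,lat,z 0.6197841552221396 0.06958983955855447 0.1253846419790963
[-0.422  0.419  1.537  0.     1.18  -0.495] r,lat,z 0.6256954645138492 0.06948325342386102 0.13334360661002106
[-0.428  0.534  1.669  0.     0.936 -0.5  ] r,lat,z 0.625533401609647 0.06954005289873791 0.01673789079937467
[ 1.051  0.276  1.505  0.     1.361 -0.121] r,lat,z 0.570241892945035 0.06940852635277012 0.2304
```

servo_tool:
  steps:
    - [0,0,-8,0,0,0]
    - [0,0,-25,0,0,0]
    - [0,0,-50,0,0,0]
    - [0,0,-80,0,0,0]
    - [0,0,-115,0,0,0]
    - [0,0,-150,0,0,0]
    - [0,0,-180,0,0,0]
    - [0,0,-200,0,0,0]

```text
clock: 5.15
position: [0.5972, -0.1962, 0.2178]
ee_rot: [0.001, 0.681, 0.732, 0.0]
contact_force: [0.8, -0.2, -3.0]
width: 0.0068
```

```bash
python3 - <<'E'
from h import *
s,T=log(); print(s['clock'],s['position'],s['width'],s['contact_force'],s['moment'],T[:3,:2].T)
im,*_=shot('wrist','w3.png')
E
```

```text
5.15 [ 0.59715301 -0.19617128  0.21781005] 0.006847202222212226 [ 0.82821486 -0.20469602 -2.9864502 ] [-0.00381182 -0.17332303  0.04719706] [[-0.0724909   0.99736832 -0.00122397]
 [ 0.99736644  0.07249347  0.00220854]]
```

View pics/w3.png

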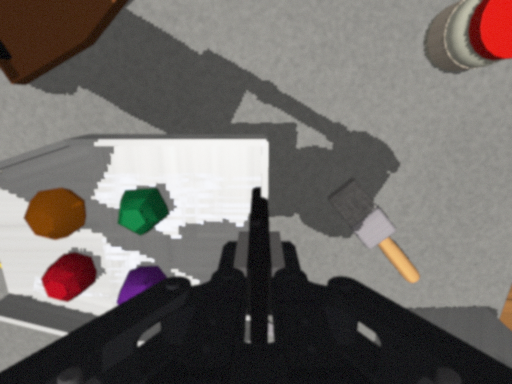

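Tray held level with all four stones aboard (pixels 30–165, 185–300). Small spout-up test tilts next, for kinematic data.

servo_tool:
  steps:
    - [0,0,0,4,0,0]
    - [0,0,0,8,0,0]
    - [0,0,0,8,0,0]
    - [0,0,0,8,0,0]

```text
clock: 5.6
position: [0.5966, -0.1957, 0.2138]
ee_rot: [-0.048, 0.679, 0.731, -0.051]
contact_force: [-0.1, 0.5, -2.0]
width: 0.0069
```

```bash
python3 -c "
from h import *
s,T=log(); print(s['qpos'],T)"
```

```text
[-0.39166574  0.43895658  1.30506266 -0.06188171  1.52416488 -0.45790193] [[-0.07289069  0.98746921 -0.1399697   0.59659196]
 [ 0.9973392   0.07233954 -0.00902823 -0.19567041]
 [ 0.00121024 -0.14025534 -0.99011463  0.21382889]
 [ 0.          0.          0.          1.        ]]
```

servo_tool:
  steps:
    - [0,0,0,-2,4,0]
    - [0,0,0,-4,8,0]
    - [0,0,0,-4,8,0]
    - [0,0,0,-4,8,0]

```text
clock: 6.0
position: [0.596, -0.1964, 0.2152]
ee_rot: [-0.075, 0.683, 0.726, 0.022]
contact_force: [0.6, -0.2, -2.8]
width: 0.0064
```

```bash
cat > fk.py <<'E'
from h import *
from scipy.optimize import least_squares
def tr(x,y,z):
    M=np.eye(4);M[:3,3]=[x,y,z];return M
def ro(ax,a):
    M=np.eye(4);M[:3,:3]=R.from_euler(ax,a).as_matrix();return M
# z-up chain: Rz(j1) T(a1,d1,h) Ry(j2) T(0,0,L2) Ry(j3) T(b,0,L3) Rz(s4*j4) T(0,d4,0) Ry(j5) T(wx,0,wz) Rz(j6)
def fk(j,p,s4):
    a1,d1,h,L2,b,L3,d4,wx,wz=p
    return ro('z',j[0])@tr(a1,d1,h)@ro('y',j[1])@tr(0,0,L2)@ro('y',j[2])@tr(b,0,L3)@ro('z',s4*j[3])@tr(0,d4,0)@ro('y',j[4])@tr(wx,0,wz)@ro('z',j[5])
def data(): return [(np.array(l[0]),np.array(l[1])) for l in map(json.loads,open('log.jsonl'))]
def fit():
    L=data(); best=None
    A=None
    for s4 in (1,-1):
        # constant tool orientation offset from first sample
        f=lambda p:np.concatenate([ (fk(j,p,s4)[:3,3]-T[:3,3])*1000 for j,T in L]+[.3*(p-np.array([0,0,.3,.35,0,.35,0,0,.25]))])
        r=least_squares(f,[0,0.0,.3,.35,0,.35,0.05,0,.25])
        rots=[fk(j,r.x,s4)[:3,:3].T@T[:3,:3] for j,T in L]
        O=rots[0]; e=[np.degrees(R.from_matrix(O.T@q).magnitude()) for q in rots]
        if best is None or r.cost+sum(np.square(e))*10<best[0]: best=(r.cost+sum(np.square(e))*10,r.x,s4,O,e,r.fun)
    return best
E
python3 -c "
from fk import *
s,T=log(); print(s['qpos'],T)
b=fit(); print(b[0],b[1].round(4),b[2]);print(b[3].round(3));print(np.round(b[4],2));print(np.abs(b[5]).round(1))"
```

```text
[-0.47726014  0.4317353   1.3155164   0.082173    1.52644133 -0.54757946] [[-0.05574596  0.99533009 -0.07880608  0.59602525]
 [ 0.98891201  0.06592232  0.1330687  -0.19644498]
 [ 0.13764236 -0.07051423 -0.98796879  0.21522225]
 [ 0.          0.          0.          1.        ]]
0.0059173211608746935 [-0.      0.0694  0.1368  0.6297  0.0604  0.4211  0.     -0.      0.3645] 1
[[ 0. -1. -0.]
 [ 1.  0.  0.]
 [-0. -0.  1.]]
[0. 0. 0. 0. 0. 0. 0. 0.]
[0.  0.  0.  0.  0.  0.  0.  0.  0.  0.  0.  0.  0.  0.  0.  0.  0.  0.
 0.  0.  0.  0.  0.  0.  0.  0.  0.  0.1 0.  0.  0.  0.  0. ]
```

```bash
cat > plan.py <<'E'
from fk import *
P9=np.array([0,.0694,.1368,.6297,.0604,.4211,0,0,.3645])
b=fit(); P9=b[1]; O=np.array([[0,-1,0],[1,0,0],[0,0,1.]])
lo=np.array([-2.89,-.75,.22,-1.18,.11,-2.7]); hi=np.array([2.89,2.08,2.7,4.32,2.71,2.7])
def FK(j):
    M=fk(j,P9,1); M=M.copy(); M[:3,:3]=M[:3,:3]@O; return M
def IK(T,seed):
    def f(j):
        M=FK(j); return np.concatenate([(M[:3,3]-T[:3,3])*10,R.from_matrix(M[:3,:3].T@T[:3,:3]).as_rotvec()*3])
    r=least_squares(f,np.clip(seed,lo+.02,hi-.02),bounds=(lo+.01,hi-.01)); return r.x,np.abs(r.fun).max()
def traytool(psi,th,spout):
    """tool pose with spout horizontal dir psi, spout-down tilt th, spout tip at given pos"""
    h=np.array([np.cos(psi),np.sin(psi),0]); z=np.array([0,0,1.])
    tx=h*np.cos(th)-z*np.sin(th); tz=z*np.cos(th)+h*np.sin(th); ty=np.cross(tz,tx)
    T=np.eye(4); T[:3,:3]=np.stack([-ty,-tx,-tz],1)
    T[:3,3]=np.array(spout)-T[:3,:3]@np.array([0,-.147,.0167]); return T
E
python3 - <<'E'
from plan import *
# tumbler pose
P=np.load('top_P.npy'); im=cv2.imread('pics/top0.png'); hsv=cv2.cvtColor(im,cv2.COLOR_BGR2HSV); z=P[...,2]
org=(hsv[...,0]<22)&(hsv[...,1]>150); m=org&(z>.12)&(z<.14); m[:150]=0;m[230:]=0;m[:,:150]=0;m[:,250:]=0
c=(P[m][:,:2]*1000).astype(np.float32); print('rim',m.sum(),cv2.minAreaRect(c),c.min(0),c.max(0))
m=org&(z>.06)&(z<.08); m[:150]=0;m[230:]=0;m[:,:150]=0;m[:,250:]=0
c=(P[m][:,:2]*1000).astype(np.float32); print('floor',m.sum(),cv2.minAreaRect(c))
s=telemetry.get_state(); j0=s['qpos']
for psi in [90,110,130,150,180,-90,-120]:
  for th in [45,60]:
    T=traytool(np.radians(psi),np.radians(th),[.55,.13,.13]); 
    res=[IK(T,sd) for sd in [j0,j0+[.5,0,0,1.5,0,0],j0+[.5,0,0,-1,0,0],j0+[.5,0,0,0,0,2],j0+[.5,0,0,2,0,-1]]]
    r=min(res,key=lambda r:r[1]); print(psi,th,r[0].round(2),'err %.4f'%r[1],T[:3,3].round(2))
E
```

```text
rim 643 ((559.0708618164062, 142.6504364013672), (161.41590881347656, 209.19329833984375), 2.358358860015869) [475.2307   36.50828] [643.56055 250.41243]
floor 2265 ((562.3092651367188, 145.49569702148438), (135.689697265625, 188.5162811279297), 2.0629706382751465)
90 45 [ 0.38  0.41  1.54 -0.72  1.56  2.1 ] err 0.0000 [0.55 0.04 0.25]
90 60 [ 0.51  0.52  1.49 -0.87  1.74  2.21] err 0.0000 [0.55 0.07 0.27]
110 45 [ 0.4   0.33  1.66 -0.82  1.31  1.91] err 0.0000 [0.58 0.04 0.25]
110 60 [ 0.56  0.42  1.68 -1.02  1.47  2.13] err 0.0000 [0.57 0.07 0.27]
130 45 [ 0.39  0.25  1.78 -0.9   1.04  1.72] err 0.0000 [0.61 0.06 0.25]
130 60 [ 0.56  0.3   1.86 -1.17  1.19  2.05] err 0.0337 [0.59 0.08 0.27]
150 45 [ 0.33  0.18  1.89 -0.92  0.73  1.46] err 0.0000 [0.63 0.08 0.25]
150 60 [ 0.48  0.16  1.95 -1.17  0.85  1.76] err 0.3191 [0.6  0.1  0.27]
180 45 [ 0.15  0.1   1.99 -0.38  0.3   0.47] err 0.0000 [0.64 0.13 0.25]
180 60 [ 0.16  0.01  2.13 -1.17  0.12  1.26] err 0.2699 [0.61 0.13 0.27]
-90 45 [-0.19  0.31  1.7   0.78  1.39 -2.01] err 0.0000 [0.55 0.22 0.25]
-90 60 [-0.35  0.38  1.75  0.95  1.56 -2.22] err 0.0000 [0.55 0.19 0.27]
-120 45 [-0.18  0.19  1.87  0.92  0.99 -1.72] err 0.0000 [0.6  0.21 0.25]
-120 60 [-0.38  0.21  2.02  1.21  1.15 -2.11] err 0.0000 [0.58 0.18 0.27]
```

```bash
cat >> plan.py <<'E'
def rotv(R0,R1): return R.from_matrix(R0.T@R1).as_rotvec()
def lvl(psi,p,th=0):
    T=traytool(np.radians(psi),np.radians(th),[0,0,0]); T[:3,3]=p; return T
def rows(T0,wps,vmax=30,wmax=5,ramp=3):
    """piecewise, smoothed; returns list of poses"""
    poses=[T0]; cur=T0
    segs=[]
    for W in wps:
        n=int(np.ceil(max(np.linalg.norm(W[:3,3]-cur[:3,3])*1000/vmax,np.degrees(np.linalg.norm(rotv(cur[:3,:3],W[:3,:3])))/wmax,1)))
        rv=rotv(cur[:3,:3],W[:3,:3])
        for i in range(1,n+1):
            a=i/n; M=np.eye(4); M[:3,3]=cur[:3,3]*(1-a)+W[:3,3]*a; M[:3,:3]=cur[:3,:3]@R.from_rotvec(rv*a).as_matrix(); segs.append(M)
        cur=W
    # smoothing: moving average over k
    pos=np.array([T0[:3,3]]*ramp+[m[:3,3] for m in segs]+[cur[:3,3]]*ramp); rr=[T0[:3,:3]]*ramp+[m[:3,:3] for m in segs]+[cur[:3,:3]]*ramp
    out=[]
    for i in range(1,len(pos)):
        k0=max(0,i-ramp+1-1); k1=min(len(pos),i+ramp)
        # causal average
        sl=slice(max(0,i-ramp),i+1); M=np.eye(4); M[:3,3]=pos[sl].mean(0); M[:3,:3]=R.from_matrix(np.array(rr[sl])).mean().as_matrix(); out.append(M)
    return out
def emit(T0,ps,ik=True,seed=None):
    base=T0; j=seed; jp=None
    for b in range(0,len(ps),8):
        blk=[]
        for M in ps[b:b+8]:
            d=base[:3,:3].T@(M[:3,3]-base[:3,3])*1000; rv=np.degrees(rotv(base[:3,:3],M[:3,:3]))
            blk.append([int(round(x)) for x in d]+[int(round(x)) for x in rv])
        print(blk)
        # actual pose from rounded
        l=np.array(blk[-1],float); M=np.eye(4); M[:3,3]=base[:3,3]+base[:3,:3]@l[:3]/1000; M[:3,:3]=base[:3,:3]@R.from_rotvec(np.radians(l[3:])).as_matrix(); base=M
        if ik:
            j,e=IK(base,j); print('   ',base[:3,3].round(3),j.round(2),'e%.3f'%e)
E
python3 - <<'E'
from plan import *
s,T=pose()
ps=rows(T,[lvl(184,[.5,-.17,.27]),lvl(205,[.41,-.06,.29]),lvl(245,[.43,.17,.29]),lvl(270,[.55,.36,.26]),lvl(270,[.553,.345,.185])],vmax=32,wmax=5,ramp=4)
emit(T,ps,True,s['qpos'])
E
```

```text
[[0, 0, 0, 0, 0, 0], [0, 0, 0, 0, 0, 0], [0, 0, 0, 0, 0, 0], [2, -5, -2, 0, 0, 0], [6, -15, -6, -1, -1, 0], [12, -29, -13, -1, -2, 0], [20, -49, -22, -2, -4, 0], [32, -72, -30, -3, -6, -1]]
    [ 0.525 -0.174  0.254] [-0.46  0.25  1.49  0.02  1.44 -0.54] e0.000
[[15, -20, -9, 0, -1, -2], [32, -40, -16, -1, -2, -5], [53, -57, -21, -1, -2, -8], [76, -74, -24, -1, -2, -12], [100, -86, -26, -1, -2, -16], [124, -94, -27, -1, -2, -21], [149, -98, -28, -1, -2, -25], [174, -98, -28, 0, -2, -29]]
    [ 0.414 -0.009  0.29 ] [-0.19  0.    1.69 -0.    1.45 -0.77] e0.000
[[20, 16, 0, 0, 0, -5], [40, 32, 0, 0, 0, -9], [60, 48, 0, 0, 0, -14], [80, 64, 0, 0, 0, -18], [100, 80, 0, 0, 0, -23], [119, 98, 1, 0, 0, -27], [135, 118, 2, 0, 0, -31], [150, 140, 4, 0, 0, -34]]
    [0.448 0.194 0.286] [ 0.26  0.12  1.57  0.    1.46 -0.92] e0.000
[[-2, 27, 3, 0, 0, -4], [-7, 54, 7, 0, 0, -7], [-12, 82, 10, 0, 0, -10], [-16, 110, 14, 0, 0, -13], [-21, 137, 18, 0, 0, -16], [-26, 159, 26, 0, 0, -19], [-30, 174, 38, 0, 0, -21], [-33, 182, 54, 0, 0, -22]]
    [0.548 0.349 0.231] [ 0.46  0.39  1.33  0.    1.43 -1.1 ] e0.000
[[-4, 2, 16, 0, 0, 0], [-5, -1, 31, 0, 0, 0], [-6, -3, 41, 0, 0, 0], [-6, -4, 46, 0, 0, 0]]
    [0.553 0.345 0.185] [ 0.45  0.42  1.4   0.    1.33 -1.11] e0.000
```

servo_tool:
  steps:
    - [2,-5,-2,0,0,0]
    - [6,-15,-6,-1,-1,0]
    - [12,-29,-13,-1,-2,0]
    - [20,-49,-22,-2,-4,0]
    - [32,-72,-30,-3,-6,-1]

```text
clock: 6.5
position: [0.5253, -0.1726, 0.2546]
ee_rot: [-0.018, 0.678, 0.735, 0.005]
contact_force: [-0.9, 0.3, -2.1]
width: 0.0066
```

servo_tool:
  steps:
    - [15,-20,-9,0,-1,-2]
    - [32,-40,-16,-1,-2,-5]
    - [53,-57,-21,-1,-2,-8]
    - [76,-74,-24,-1,-2,-12]
    - [100,-86,-26,-1,-2,-16]
    - [124,-94,-27,-1,-2,-21]
    - [149,-98,-28,-1,-2,-25]
    - [174,-98,-28,0,-2,-29]

```text
clock: 7.3
position: [0.4127, -0.0071, 0.2908]
ee_rot: [-0.003, 0.471, 0.882, -0.002]
contact_force: [-0.4, -0.2, -2.4]
width: 0.0063
```

servo_tool:
  steps:
    - [20,16,0,0,0,-5]
    - [40,32,0,0,0,-9]
    - [60,48,0,0,0,-14]
    - [80,64,0,0,0,-18]
    - [100,80,0,0,0,-23]
    - [119,98,1,0,0,-27]
    - [135,118,2,0,0,-31]
    - [150,140,4,0,0,-34]

```text
clock: 8.1
position: [0.4471, 0.1953, 0.2866]
ee_rot: [-0.004, 0.192, 0.981, -0.0]
contact_force: [0.8, -0.9, -2.5]
width: 0.0069
```

```bash
python3 - <<'E'
from plan import *
s,T=log(); print(s['clock'],s['position'],s['width'],s['contact_force'],T[:3,:3])
im,*_=shot('wrist','w4.png')
im,*_=shot('side','s4.png')
ps=rows(T,[lvl(270,[.55,.36,.26]),lvl(270,[.553,.345,.185])],vmax=28,wmax=5,ramp=2)
emit(T,ps,True,s['qpos'])
a=cv2.imread('pics/w4.png');b=cv2.imread('pics/s4.png');cv2.imwrite('pics/c4.png',cv2.resize(np.hstack([a,b]),(800,300)))
E
```

```text
8.1 [0.44712234 0.19533001 0.28655416] 0.006891309015010946 [ 0.79579992 -0.87326796 -2.47523761] [[-9.26148123e-01  3.77089381e-01 -7.29743561e-03]
 [ 3.77094498e-01  9.26174514e-01  7.14333356e-04]
 [ 7.02806640e-03 -2.09024432e-03 -9.99973118e-01]]
[[0, 0, 0, 0, 0, 0], [-2, 9, 1, 0, 0, -1], [-5, 27, 4, 0, 0, -3], [-10, 55, 7, 0, 0, -6], [-14, 82, 11, 0, 0, -9], [-19, 109, 15, 0, 0, -13], [-24, 137, 19, 0, 0, -16], [-29, 164, 22, 0, 0, -19]]
    [0.536 0.336 0.264] [ 0.45  0.35  1.31  0.    1.48 -1.07] e0.000
[[-9, 15, 11, 0, 0, -2], [-14, 20, 29, 0, 0, -3], [-16, 15, 54, 0, 0, -3], [-17, 11, 71, 0, 0, -3], [-17, 10, 79, 0, 0, -3]]
    [0.553 0.345 0.185] [ 0.45  0.42  1.4   0.    1.33 -1.12] e0.000
```

View pics/c4.png

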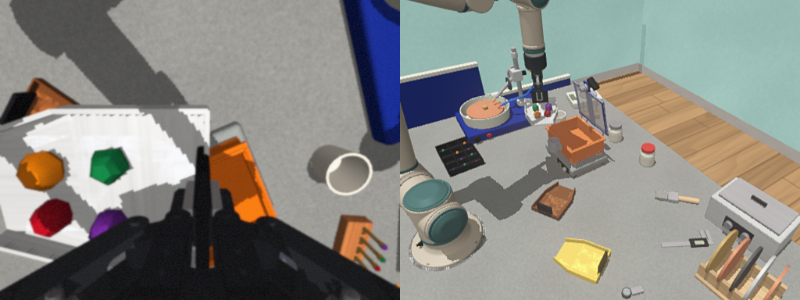

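Stones are still on the tray (wrist-view half, pixels 20–130, 145–240), held above the tub. On to the tipping station.

servo_tool:
  steps:
    - [-2,9,1,0,0,-1]
    - [-5,27,4,0,0,-3]
    - [-10,55,7,0,0,-6]
    - [-14,82,11,0,0,-9]
    - [-19,109,15,0,0,-13]
    - [-24,137,19,0,0,-16]
    - [-29,164,22,0,0,-19]

```text
clock: 8.9
position: [0.5383, 0.3358, 0.2627]
ee_rot: [-0.004, 0.028, 1.0, 0.0]
contact_force: [0.5, 0.8, -1.8]
width: 0.0065
```

servo_tool:
  steps:
    - [-9,15,11,0,0,-2]
    - [-14,20,29,0,0,-3]
    - [-16,15,54,0,0,-3]
    - [-17,11,71,0,0,-3]
    - [-17,10,79,0,0,-3]

```text
clock: 9.4
position: [0.5533, 0.3424, 0.1813]
ee_rot: [-0.006, 0.004, 1.0, -0.001]
contact_force: [-0.3, -0.3, -2.2]
width: 0.0066
```

```bash
python3 - <<'E'
from plan import *
s,T=log(); print(s['clock'],s['position'],s['width'],T[:3,:3].round(3))
sp=T@np.array([0,-.147,.0167,1]); print('spout',sp)
ps=[traytool(np.radians(270),np.radians(t),[.553,.185,.165-min(t,40)/40*.035]) for t in list(range(4,63,4))+[62]]
emit(T,ps,True,s['qpos'])
shot('top','t5.png')
a=cv2.imread('pics/t5.png')[100:300,80:280]; cv2.imwrite('pics/c5.png',cv2.resize(a,(600,600)))
E
```

```text
9.4 [0.55328059 0.34238294 0.18125476] 0.006559463039781331 [[-1.     0.007 -0.012]
 [ 0.007  1.    -0.002]
 [ 0.012 -0.002 -1.   ]]
spout [0.55204167 0.1953612  0.1647938  1.        ]
[[0, -12, -7, -4, -1, 0], [0, -14, -14, -8, -1, 0], [0, -17, -20, -12, -1, 0], [0, -21, -26, -16, -1, 0], [0, -25, -32, -20, -1, -1], [1, -30, -38, -24, -1, -1], [1, -36, -43, -28, -1, -1], [1, -42, -48, -32, -1, -1]]
    [0.553 0.3   0.229] [ 0.07  0.29  1.63  0.59  1.23 -1.71] e0.000
[[0, -3, -7, -4, 0, 1], [0, -7, -14, -8, 0, 1], [0, -10, -24, -12, 0, 1], [0, -14, -33, -16, 0, 1], [0, -18, -43, -20, 0, 1], [0, -23, -52, -24, 0, 1], [0, -29, -61, -28, 0, 1], [0, -32, -65, -30, 0, 1]]
    [0.553 0.239 0.268] [-0.27  0.38  1.77  1.02  1.51 -2.2 ] e0.000
```

View pics/c5.png

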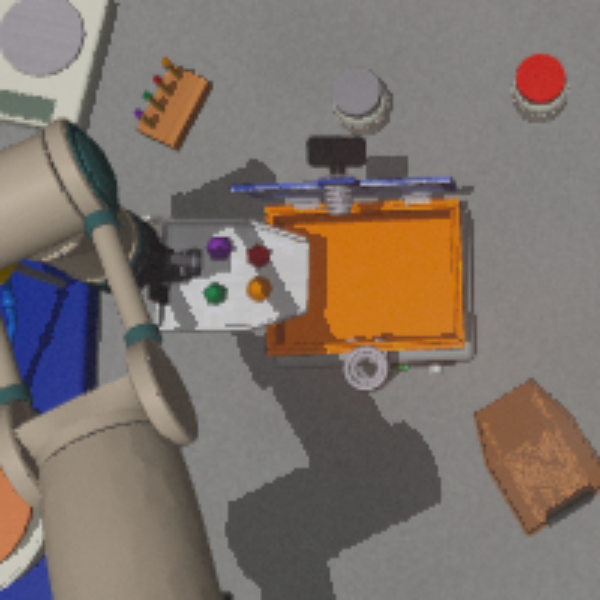

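Spout hangs over the left part of the tub (crop pixel (305,280)), with the stones aboard. Tipping now.

servo_tool:
  steps:
    - [0,-12,-7,-4,-1,0]
    - [0,-14,-14,-8,-1,0]
    - [0,-17,-20,-12,-1,0]
    - [0,-21,-26,-16,-1,0]
    - [0,-25,-32,-20,-1,-1]
    - [1,-30,-38,-24,-1,-1]
    - [1,-36,-43,-28,-1,-1]
    - [1,-42,-48,-32,-1,-1]

```text
clock: 10.25
position: [0.5539, 0.3008, 0.2338]
ee_rot: [0.007, -0.005, 0.961, 0.277]
contact_force: [0.2, -0.1, -2.8]
width: 0.0069
```

servo_tool:
  steps:
    - [0,-3,-7,-4,0,1]
    - [0,-7,-14,-8,0,1]
    - [0,-10,-24,-12,0,1]
    - [0,-14,-33,-16,0,1]
    - [0,-18,-43,-20,0,1]
    - [0,-23,-52,-24,0,1]
    - [0,-29,-61,-28,0,1]
    - [0,-32,-65,-30,0,1]

```text
clock: 11.05
position: [0.5541, 0.2381, 0.2704]
ee_rot: [0.003, 0.003, 0.857, 0.515]
contact_force: [0.4, 0.8, -2.6]
width: 0.0068
```

```bash
python3 - <<'E'
from plan import *
s,T=log(); print(s['clock'],s['position'],s['width'],T[:3,:3].round(3),s['contact_force'])
a=shot('top','t6.png')[0][100:300,80:280]; b=shot('side','s6.png')[0][60:260,100:300]; w=shot('wrist','w6.png')[0]
cv2.imwrite('pics/c6.png',np.hstack([cv2.resize(a,(400,400)),cv2.resize(b,(400,400))])[:,:,::-1])
E
```

```text
11.05 [0.55413032 0.23811166 0.27035209] 0.006762818614044633 [[-1.     0.002  0.008]
 [ 0.008  0.469  0.883]
 [-0.003  0.883 -0.469]] [ 0.3876494   0.8019679  -2.60863913]
```

View pics/c6.png

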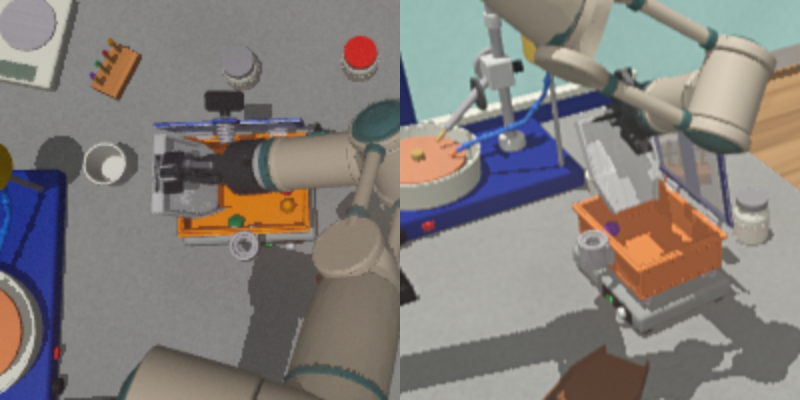

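View pics/w6.png

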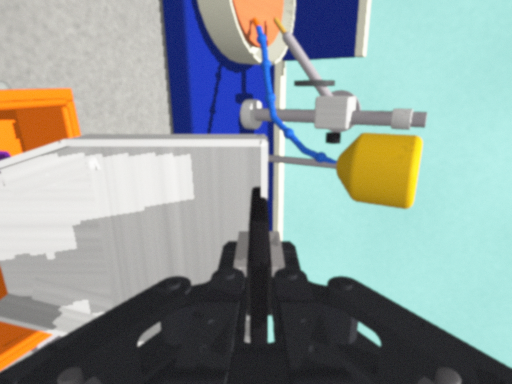

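The wrist view shows a bare tray. Violet, green, amber and red show in the tub in the top view. Levelling the tray again and planning where to set it down.

```bash
python3 - <<'E'
from plan import *
s,T=pose()
# commanded pose
ps=[traytool(np.radians(270),np.radians(t),[.553,.185+.02*(62-t)/62,.14+.06*(62-t)/62]) for t in list(range(55,-1,-6))+[0]]
ps+=rows(ps[-1],[lvl(270,[.385,.372,.20]),lvl(270,[.385,.372,.04])],vmax=40,ramp=2)
emit(T,ps,True,s['qpos'])
E
```

```text
[[1, 15, 13, 7, 0, 0], [1, 20, 28, 13, 0, 0], [1, 23, 42, 19, 0, 0], [1, 25, 56, 25, 0, 0], [1, 25, 69, 31, 0, 0], [1, 24, 82, 37, 0, 0], [2, 22, 94, 43, 0, 0], [2, 18, 105, 49, 0, 0]]
    [0.553 0.34  0.237] [ 0.32  0.33  1.44  0.22  1.31 -1.29] e0.000
[[0, 4, 10, 6, 0, 0], [0, 7, 21, 12, 0, 0], [0, 7, 22, 13, 0, 0], [0, 7, 22, 13, 0, 0], [11, 8, 24, 13, 0, 0], [33, 10, 26, 13, 0, 0], [67, 13, 30, 13, 0, 0], [101, 16, 34, 13, 0, 0]]
    [0.452 0.364 0.207] [ 0.56  0.3   1.53 -0.    1.31 -1.  ] e0.000
[[33, 3, 4, 0, 0, 0], [56, 6, 19, 0, 0, 0], [67, 7, 47, 0, 0, 0], [67, 7, 87, 0, 0, 0], [67, 7, 127, 0, 0, 0], [67, 7, 154, 0, 0, 0], [67, 7, 167, 0, 0, 0]]
    [0.385 0.372 0.04 ] [ 0.64  0.4   1.86 -0.    0.88 -0.92] e0.000
```

servo_tool:
  steps:
    - [1,15,13,7,0,0]
    - [1,20,28,13,0,0]
    - [1,23,42,19,0,0]
    - [1,25,56,25,0,0]
    - [1,25,69,31,0,0]
    - [1,24,82,37,0,0]
    - [2,22,94,43,0,0]
    - [2,18,105,49,0,0]

```text
clock: 12.0
position: [0.5513, 0.343, 0.2393]
ee_rot: [0.003, 0.002, 0.994, 0.113]
contact_force: [-1.5, 0.0, -1.9]
width: 0.0066
```

servo_tool:
  steps:
    - [0,4,10,6,0,0]
    - [0,7,21,12,0,0]
    - [0,7,22,13,0,0]
    - [11,8,24,13,0,0]
    - [33,10,26,13,0,0]
    - [67,13,30,13,0,0]
    - [101,16,34,13,0,0]

```text
clock: 12.7
position: [0.4495, 0.3638, 0.2081]
ee_rot: [0.0, 0.005, 1.0, 0.001]
contact_force: [0.2, -0.1, -2.0]
width: 0.0067
```

```bash
python3 - <<'E'
from plan import *
s,T=pose(); print(s['clock'],s['position'],T[:3,:3].round(3)); 
im,d,P,C,K=shot('top','t7.png'); np.save('t7P.npy',P); a=im[120:300,120:300]
for n in ['violet','green','red','amber']:
    for r in spotter.outline_of('stone_'+n,'top')[:2]: print(n,r['conf'],r['rect'],np.nanmedian(P[r['region']],0).round(3))
cv2.imwrite('pics/c7.png',cv2.resize(a,(600,600))[:,:,::-1])
E
```

```text
12.7 [0.44947448 0.36378698 0.208074  ] [[-1.     0.009  0.001]
 [ 0.009  1.     0.003]
 [-0.001  0.003 -1.   ]]
violet 0.58 [178.8, 200.9, 10.0, 5.5] [0.526 0.197 0.092]
green 0.67 [220.3, 191.1, 7.8, 11.0] [0.553 0.068 0.092]
green 0.43 [192.5, 207.4, 7.3, 6.9] [0.502 0.157 0.091]
amber 0.47 [216.9, 196.9, 10.1, 10.9] [0.529 0.074 0.09 ]
```

View pics/c7.png

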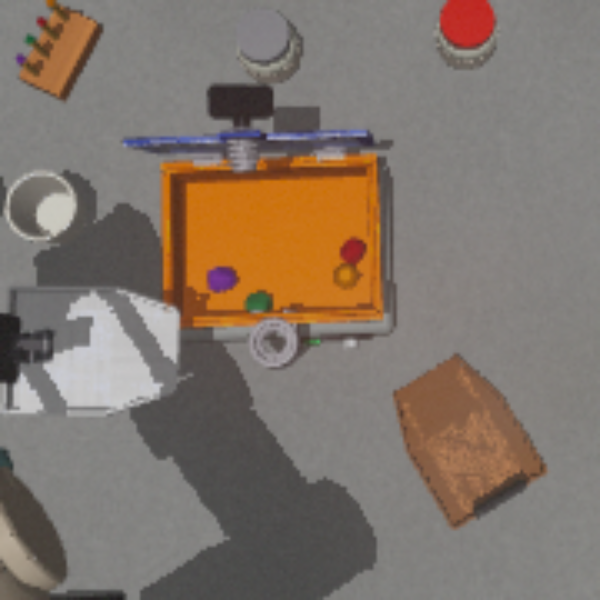

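All four stones lie in the tub: violet (222,279), green (258,300), red (352,249), amber (345,275) in the crop. Tray empty. Setting it down.

servo_tool:
  steps:
    - [33,3,4,0,0,0]
    - [56,6,19,0,0,0]
    - [67,7,47,0,0,0]
    - [67,7,87,0,0,0]
    - [67,7,127,0,0,0]
    - [67,7,154,0,0,0]
    - [67,7,167,0,0,0]
    - [67,7,170,0,0,0]

```text
clock: 13.75
position: [0.3847, 0.3715, 0.0358]
ee_rot: [-0.001, 0.004, 1.0, -0.0]
contact_force: [0.4, -0.1, -1.7]
width: 0.0063
```

servo_tool:
  steps:
    - [0,0,6,0,0,0]
    - [0,0,12,0,0,0]
    - [0,0,17,0,0,0]
    - [0,0,20,0,0,0]
    - [0,0,20,0,0,0]

```text
clock: 14.25
position: [0.3843, 0.3725, 0.0173]
ee_rot: [0.0, 0.003, 1.0, 0.0]
contact_force: [0.1, 0.7, -1.5]
width: 0.0068
```

servo_tool:
  steps:
    - [0,0,1,0,0,0]
    - [0,0,1,0,0,0]

```text
clock: 14.45
position: [0.3846, 0.3728, 0.0168]
ee_rot: [0.001, 0.003, 1.0, 0.001]
contact_force: [0.3, -0.0, -1.1]
width: 0.0067
```

servo_tool:
  steps:
    - [0,0,0,0,0,0]
    - [0,0,0,0,0,0]
    - [0,0,0,0,0,0]
  hand: 175

```text
clock: 14.75
position: [0.3846, 0.3727, 0.0167]
ee_rot: [0.001, 0.003, 1.0, 0.001]
contact_force: [-0.1, 0.5, 0.4]
width: 0.0267
```

servo_tool:
  steps:
    - [0,0,-10,0,0,0]
    - [0,0,-30,0,0,0]
    - [0,0,-60,0,0,0]
    - [0,0,-100,0,0,0]
    - [0,0,-150,0,0,0]
    - [0,0,-200,0,0,0]
    - [0,0,-250,0,0,0]
    - [0,0,-290,0,0,0]

```text
clock: 15.55
position: [0.3842, 0.3723, 0.3108]
ee_rot: [0.002, 0.003, 1.0, 0.002]
contact_force: [0.7, -0.3, -0.8]
width: 0.0271
```

```bash
python3 - <<'E'
from plan import *
s,T=pose(); print(s['clock'],s['position'],s['width'],T[:3,:3].round(3)); 
im,d,P,C,K=shot('top','t8.png'); np.save('t8P.npy',P); a=im[120:300,100:280]
b=shot('side','s8.png')[0][80:280,130:330]
cv2.imwrite('pics/c8.png',np.hstack([cv2.resize(a,(400,400)),cv2.resize(b,(400,400))])[:,:,::-1])
z=P[...,2]
# lid plane fit
m=np.zeros_like(z,bool); m[135:185,150:245]=1; m&=(z>.15); p=P[m]; print('lid pts',m.sum(),p.min(0),p.max(0))
hsv=cv2.cvtColor(im,cv2.COLOR_RGB2HSV); bl=m&(hsv[...,0]>100)&(hsv[...,0]<130)&(hsv[...,1]>100); q=P[bl]; print('blue',len(q),q.min(0),q.max(0)); 
for y0 in np.arange(.03,.26,.02):
    t=q[abs(q[:,1]-y0)<.01]; 
    if len(t): print(y0.round(2),t[:,0].mean().round(3),t[:,2].mean().round(3),len(t))
bk=m&(im.max(2)<70); print('black',bk.sum(),P[bk].mean(0),P[bk].min(0),P[bk].max(0))
# tray
t=(z>.001)&(z<.06)&(P[...,1]>.2)&(P[...,1]<.42)&(P[...,0]>.3)&(P[...,0]<.46); p=P[t&(im.min(2)>170)]; print('tray',len(p),np.percentile(p[:,2],[5,50,95]),p.min(0),p.max(0))
E
```

```text
15.55 [0.384166   0.37230346 0.31075442] 0.027083400027005024 [[-1.     0.007  0.004]
 [ 0.007  1.     0.004]
 [-0.004  0.004 -1.   ]]
lid pts 644 [0.58981041 0.04154005 0.15071618] [0.66520397 0.24735031 0.34399051]
blue 57 [0.61446251 0.04993247 0.293862  ] [0.6288681  0.24735031 0.33798124]
0.05 0.628 0.298 3
0.07 0.628 0.301 3
0.09 0.626 0.298 4
0.11 0.626 0.298 2
0.13 0.619 0.329 6
0.15 0.617 0.336 9
0.17 0.618 0.325 4
0.19 0.622 0.299 10
0.21 0.623 0.298 6
0.23 0.62 0.298 7
0.25 0.62 0.298 3
black 208 [0.64441085 0.13945734 0.3190119 ] [0.61685492 0.04207002 0.16097324] [0.66265599 0.23253768 0.34399051]
tray 722 [0.00141043 0.00446807 0.01209718] [0.33083768 0.22744777 0.00102198] [0.43921493 0.37755907 0.02636838]
```

View pics/c8.png

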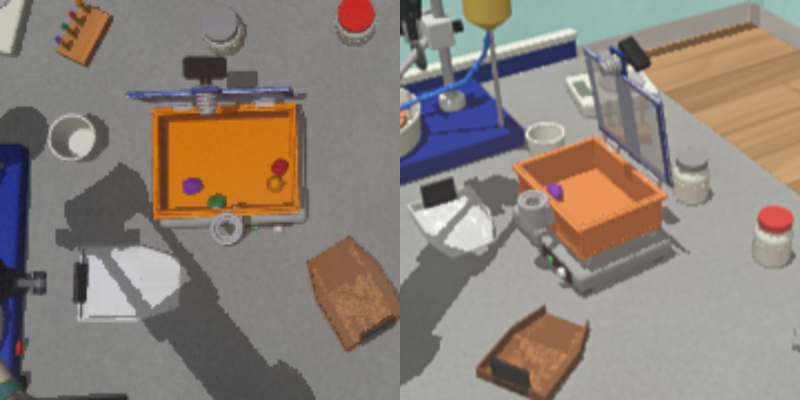

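Tray sits upright on the bench at crop (130,285), clear of the tumbler. The lid still stands at about 1.42 rad. Planning the route behind the lid at its -y corner.

```bash
python3 - <<'E'
from plan import *
s,T=pose()
def dn(yaw,p): # tool y yaw deg
    return lvl(yaw+180,p)
ps=rows(T,[dn(60,[.42,.30,.40]),dn(-20,[.50,.12,.43]),dn(-90,[.70,.067,.43]),dn(-90,[.70,.067,.275])],vmax=45,wmax=7.5,ramp=2)
emit(T,ps[1:],True,s['qpos'])
E
```

```text
[[-3, -6, -7, 0, 0, 2], [-9, -18, -22, 0, 0, 7], [-18, -36, -43, 0, 0, 15], [-26, -55, -65, 1, 0, 22], [-35, -72, -80, 1, 0, 30], [-43, -89, -89, 1, 0, 37], [-50, -105, -92, 1, 0, 44], [-57, -122, -95, 1, 0, 51]]
    [0.441 0.251 0.409] [ 0.38  0.12  1.28 -0.01  1.74 -0.29] e0.000
[[-17, -4, -2, 0, 0, 8], [-35, -9, -5, 0, 0, 15], [-52, -13, -7, 0, 0, 22], [-69, -18, -10, 0, 0, 30], [-87, -22, -13, 0, 0, 37], [-104, -27, -15, 0, 0, 44], [-122, -31, -18, 0, 0, 51], [-139, -30, -19, 0, 0, 59]]
    [0.505 0.123 0.429] [ 0.11  0.14  1.21 -0.01  1.79  0.46] e0.000
[[-3, 18, -1, 0, 0, 7], [-1, 38, -1, 0, 0, 14], [1, 59, -1, 0, 0, 21], [3, 79, -1, 0, 0, 28], [5, 100, -1, 0, 0, 35], [7, 121, -1, 0, 0, 42], [9, 141, 0, 0, 0, 49], [11, 162, 0, 0, 0, 56]]
    [0.66  0.077 0.43 ] [ 0.02  0.39  0.86 -0.01  1.89  1.35] e0.000
[[18, 10, 0, 0, 0, 7], [30, 16, 13, 0, 0, 11], [36, 19, 39, 0, 0, 14], [36, 19, 77, 0, 0, 14], [36, 19, 116, 0, 0, 14], [36, 18, 142, 0, 0, 14], [36, 18, 155, 0, 0, 14]]
    [0.7   0.067 0.275] [ 0.    0.46  1.12 -0.01  1.56  1.58] e0.000
```

servo_tool:
  steps:
    - [-3,-6,-7,0,0,2]
    - [-9,-18,-22,0,0,7]
    - [-18,-36,-43,0,0,15]
    - [-26,-55,-65,1,0,22]
    - [-35,-72,-80,1,0,30]
    - [-43,-89,-89,1,0,37]
    - [-50,-105,-92,1,0,44]
    - [-57,-122,-95,1,0,51]
  hand: 255

```text
clock: 16.45
position: [0.44, 0.2484, 0.4002]
ee_rot: [-0.001, 0.437, 0.9, -0.009]
contact_force: [0.4, 0.5, 0.0]
width: -0.0001
```

servo_tool:
  steps:
    - [-17,-4,-2,0,0,8]
    - [-35,-9,-5,0,0,15]
    - [-52,-13,-7,0,0,22]
    - [-69,-18,-10,0,0,30]
    - [-87,-22,-13,0,0,37]
    - [-104,-27,-15,0,0,44]
    - [-122,-31,-18,0,0,51]
    - [-139,-30,-19,0,0,59]

```text
clock: 17.25
position: [0.503, 0.1212, 0.4207]
ee_rot: [0.003, 0.823, 0.568, -0.008]
contact_force: [-0.7, 0.0, 0.1]
width: -0.0003
```

servo_tool:
  steps:
    - [-3,18,-1,0,0,7]
    - [-1,38,-1,0,0,14]
    - [1,59,-1,0,0,21]
    - [3,79,-1,0,0,28]
    - [5,100,-1,0,0,35]
    - [7,121,-1,0,0,42]
    - [9,141,0,0,0,49]
    - [11,162,0,0,0,56]

```text
clock: 18.05
position: [0.6594, 0.0757, 0.4194]
ee_rot: [0.007, 0.993, 0.115, -0.006]
contact_force: [-0.3, 0.4, -0.4]
width: -0.0001
```

servo_tool:
  steps:
    - [18,10,0,0,0,7]
    - [30,16,0,0,0,11]
    - [36,19,39,0,0,14]
    - [36,19,77,0,0,14]
    - [36,19,116,0,0,14]
    - [36,18,142,0,0,14]
    - [36,18,155,0,0,14]

```text
clock: 18.75
position: [0.6951, 0.0648, 0.2612]
ee_rot: [0.007, 1.0, -0.004, -0.008]
contact_force: [-0.8, 0.2, -0.1]
width: 0.0001
```

```bash
python3 - <<'E'
from plan import *
s,T=pose(); print(s['clock'],s['position'],s['width'],T[:3,:3].round(3),s['contact_force']); 
a=shot('top','t9.png')[0][100:260,120:280]; b=shot('side','s9.png')[0][60:220,150:310]
cv2.imwrite('pics/c9.png',np.hstack([cv2.resize(a,(400,400)),cv2.resize(b,(400,400))])[:,:,::-1])
E
```

```text
18.75 [0.69511533 0.06476854 0.26121441] 9.663233220070052e-05 [[ 1.    -0.008 -0.016]
 [-0.008 -1.    -0.014]
 [-0.015  0.014 -1.   ]] [-0.75848171  0.21559012 -0.09677831]
```

View pics/c9.png

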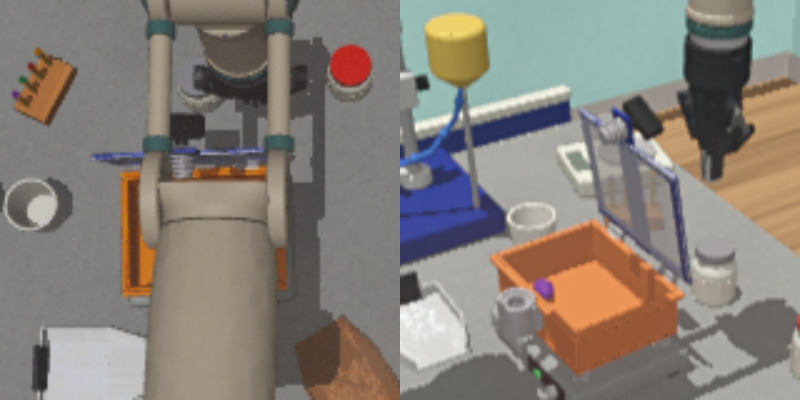

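Closed fingers stand behind the lid at its -y side (side crop (712,165)). Pushing toward the robot.

servo_tool:
  steps:
    - [-20,0,-8,0,0,0]
    - [-35,0,-8,0,0,0]
    - [-47,0,-8,0,0,0]
    - [-57,0,-8,0,0,0]
    - [-67,0,-8,0,0,0]
    - [-77,0,-8,0,0,0]
    - [-87,0,-8,0,0,0]
    - [-97,0,-8,0,0,0]

```text
clock: 19.65
position: [0.5995, 0.0661, 0.2748]
ee_rot: [0.007, 1.0, -0.004, -0.004]
contact_force: [0.3, -0.7, 0.6]
width: -0.0
```

servo_tool:
  steps:
    - [-8,0,0,0,0,0]
    - [-16,0,0,0,0,0]
    - [-16,0,0,0,0,0]
    - [-16,0,0,0,0,0]
    - [-16,0,0,0,0,0]
    - [-16,0,0,0,0,0]

```text
clock: 20.25
position: [0.5849, 0.0662, 0.2749]
ee_rot: [0.007, 1.0, -0.004, -0.003]
contact_force: [0.2, 0.1, -0.9]
width: -0.0002
```

```bash
python3 - <<'E'
from plan import *
s,T=pose(); print(s['clock'],s['position'],s['width'],T[:3,:3].round(3),s['contact_force']); 
a=shot('top','t10.png')[0][100:260,120:280]; b=shot('side','s10.png')[0][60:220,150:310]
cv2.imwrite('pics/c10.png',np.hstack([cv2.resize(a,(400,400)),cv2.resize(b,(400,400))])[:,:,::-1])
E
```

```text
20.25 [0.58494155 0.06618839 0.27485906] -0.00016274025817429488 [[ 1.    -0.007 -0.006]
 [-0.007 -1.    -0.014]
 [-0.006  0.014 -1.   ]] [ 0.18781379  0.13023458 -0.90390747]
```

View pics/c10.png

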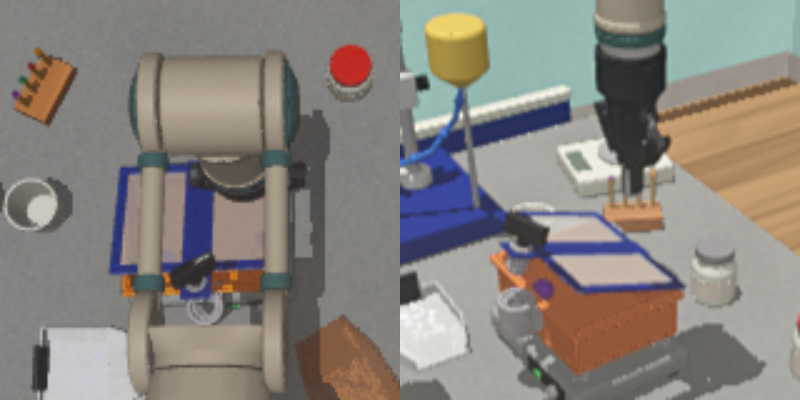

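servo_tool:
  steps:
    - [0,0,-20,0,0,0]
    - [-10,-5,-45,0,0,-7]
    - [-25,-15,-65,0,0,-15]
    - [-45,-30,-65,0,0,-23]
    - [-65,-45,-65,0,0,-31]
    - [-85,-60,-65,0,0,-39]
    - [-105,-75,-65,0,0,-47]
    - [-125,-89,-65,0,0,-55]

```text
clock: 21.15
position: [0.4599, 0.1576, 0.3395]
ee_rot: [0.005, 0.887, 0.461, -0.006]
contact_force: [0.7, -0.1, -0.4]
width: 0.0
```

servo_tool:
  steps:
    - [0,0,0,0,0,-8]
    - [0,0,0,0,0,-16]
    - [0,0,0,0,0,-24]
    - [0,0,0,0,0,-32]
    - [0,0,0,0,0,-35]
    - [0,0,0,0,0,-35]
  hand: 0

```text
clock: 21.75
position: [0.4607, 0.157, 0.3396]
ee_rot: [0.003, 0.71, 0.705, -0.007]
contact_force: [0.3, -0.2, 0.3]
width: 0.0847
```

```bash
python3 - <<'E'
from plan import *
s,T=pose(); print(s['clock'],s['position'],s['width'],T[:3,:3].round(3),s['contact_force']); 
im,d,P,C,K=shot('wrist','w11.png'); np.save('w11P.npy',P); np.save('w11im.npy',im)
for r in spotter.outline_of('lid_bolt','wrist')[:2]: print(r['conf'],r['rect'],np.nanmedian(P[r['region']],0))
z=P[...,2]; m=(z>.17)&(z<.21)&(abs(P[...,0]-.463)<.05)&(abs(P[...,1]-.14)<.05)&(im.max(2)<80)
p=P[m]; print(m.sum(),p.mean(0),p[:,2].max(),np.percentile(p[:,2],[50,90]),cv2.minAreaRect((p[:,:2]*1000).astype(np.float32)))
b=shot('side','s11.png')[0][60:220,150:310]
cv2.imwrite('pics/c11.png',np.hstack([cv2.resize(im,(500,375)),cv2.resize(b,(300,375))])[:,:,::-1])
E
```

```text
21.75 [0.46072925 0.15703835 0.33955425] 0.08469239855315437 [[ 0.007  1.    -0.006]
 [ 1.    -0.007 -0.014]
 [-0.014 -0.006 -1.   ]] [ 0.32745194 -0.22609178  0.26826238]
0.64 [240.7, 162.7, 40.3, 52.0] [0.46248964 0.14378927 0.19124331]
813 [0.45970212 0.14469901 0.18919275] 0.1950234072898882 [0.19143888 0.19306335] ((460.2775573730469, 140.29275512695312), (15.980453491210938, 53.40618896484375), 34.64332962036133)
```

View pics/c11.png

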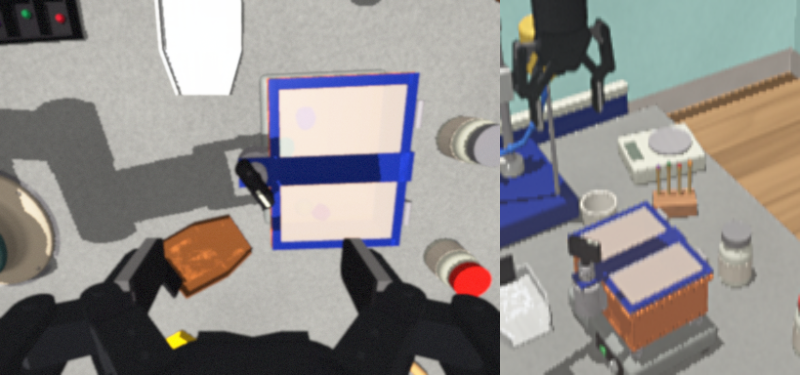

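```bash
python3 - <<'E'
from plan import *
P=np.load('w11P.npy'); im=np.load('w11im.npy'); z=P[...,2]
near=(abs(P[...,0]-.463)<.05)&(abs(P[...,1]-.14)<.05)
for lo_ in (.188,.190):
    m=(z>lo_)&(z<.2)&near; p=P[m]; print(m.sum(),np.median(p,0),cv2.minAreaRect((p[:,:2]*1000).astype(np.float32)))
s,T=pose(); print(rel([.462,.1395,.19],T))
# lid height check
m=(abs(P[...,0]-.56)<.06)&(abs(P[...,1]-.1)<.03); print('lid z',np.nanpercentile(z[m],[5,50,95]))
b=cv2.imread('pics/w11.png')[145:225,225:300]; cv2.imwrite('pics/c12.png',cv2.resize(b,None,fx=7,fy=7))
E
```

```text
820 [0.46046485 0.14051296 0.19189835] ((460.833984375, 138.99136352539062), (16.1014461517334, 55.34670639038086), 35.071250915527344)
718 [0.46045987 0.14008298 0.192109  ] ((460.8510437011719, 139.0389404296875), (14.645658493041992, 53.100685119628906), 34.73661422729492)
[-15.   2. 150.]
lid z [0.1335644  0.1347825  0.13608811]
```

View pics/c12.png

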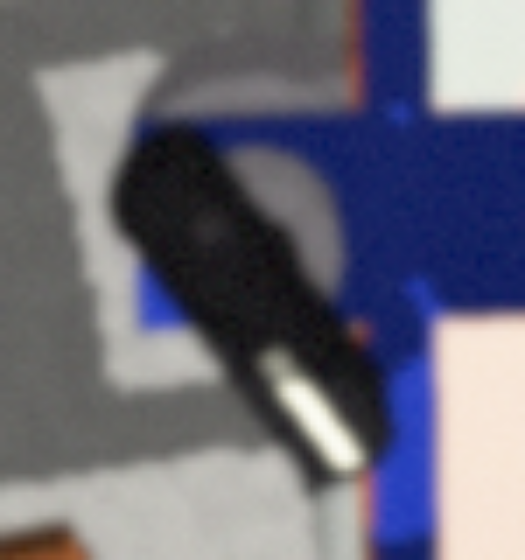

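The enlarged bar measures 55 x 16 mm (true 56 x 16), centre (0.461, 0.139), top at z 0.192, long axis at -55°. The lid reads shut, with its face at z 0.135. Aligning over the bar.

servo_tool:
  steps:
    - [-6,0,15,0,0.4,0]
    - [-12,1,35,-0.3,0.8,0]
    - [-17,1,60,-0.3,0.8,0]
    - [-17,1,80,-0.3,0.8,0]
    - [-17,1,90,-0.3,0.8,0]
  hand: 155
  grip_force: 20

```text
clock: 22.4
position: [0.4599, 0.1384, 0.2481]
ee_rot: [-0.001, 0.71, 0.704, -0.002]
contact_force: [0.1, 0.5, 0.3]
width: 0.0337
```

servo_tool:
  steps:
    - [0,0,0,0,0,-8]
    - [0,0,0,0,0,-16]
    - [0,0,0,0,0,-24]
    - [0,0,0,0,0,-32]
    - [0,0,0,0,0,-35]
    - [0,0,0,0,0,-35]
    - [0,0,0,0,0,-35]

```text
clock: 23.1
position: [0.4612, 0.1389, 0.2502]
ee_rot: [-0.0, 0.465, 0.885, -0.0]
contact_force: [0.8, 1.2, 0.3]
width: 0.0335
```

```bash
python3 - <<'E'
from plan import *
s,T=pose(); print(s['clock'],s['position'],s['qpos'],s['width'],T[:3,:3].round(3),rel([.461,.139,.168],T),np.degrees(np.arctan2(T[1,1],T[0,1])))
shot('wrist','w13.png')
E
```

```text
23.1 [0.461219   0.13885912 0.25016554] [ 1.47882178e-01  1.23529141e-01  1.65771961e+00 -3.98960469e-05
  1.36071429e+00 -4.54674502e-01] 0.03350293657823419 [[-0.567  0.824 -0.   ]
 [ 0.824  0.567 -0.   ]
 [ 0.    -0.    -1.   ]] [ 0. -0. 82.] 34.524433073410876
```

View pics/w13.png

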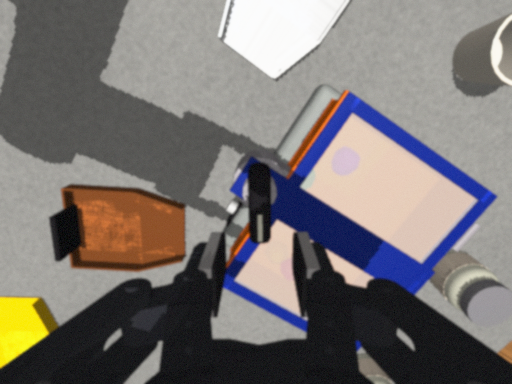

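Fingers straddle the bar symmetrically at (259,203). Descending and closing to a loose cage.

servo_tool:
  steps:
    - [0,0,20,0,0,0]
    - [0,0,40,0,0,0]
    - [0,0,58,0,0,0]
    - [0,0,72,0,0,0]
    - [0,0,80,0,0,0]
    - [0,0,82,0,0,0]

```text
clock: 23.75
position: [0.4604, 0.1387, 0.1671]
ee_rot: [-0.001, 0.465, 0.885, -0.001]
contact_force: [-1.0, 0.4, 0.4]
width: 0.0335
```

servo_tool:
  steps:
    - [0,0,0,0,0,0]
    - [0,0,0,0,0,0]
    - [0,0,0,0,0,0]
  hand: 198

```text
clock: 24.05
position: [0.4614, 0.1388, 0.1685]
ee_rot: [0.0, 0.465, 0.885, 0.0]
contact_force: [-0.1, 0.1, -0.4]
width: 0.0192
```

```bash
python3 - <<'E'
from plan import *
s,T=pose(); print(s['clock'],s['position'],s['width'],s['contact_force'],s['moment'])
im,d,P,C,K=shot('side','s14.png'); np.save('s14P.npy',P)
print(telemetry.get_state()['contact_force'])
b=im[80:200,150:280]; cv2.imwrite('pics/c14.png',cv2.resize(b,None,fx=5,fy=5)[:,:,::-1])
E
```

```text
24.05 [0.46137938 0.13880026 0.16852298] 0.01917402169950523 [-0.05985423  0.11164943 -0.43378489] [-0.02545591 -0.04291336 -0.00517919]
[0.43959691 0.33685519 0.70363671]
```

View pics/c14.png

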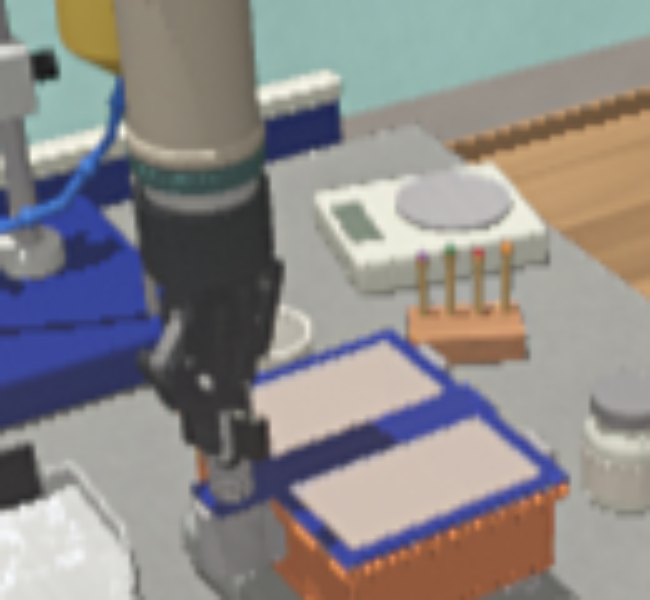

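```bash
cat > bar.py <<'E'
from plan import *
def bar(fn=None):
    s,T=pose(); im,d,P,C,K=shot('wrist',fn)
    Q=(P-T[:3,3])@T[:3,:3]*1000
    m=(Q[...,0]>13)&(Q[...,0]<30)&(abs(Q[...,1])<14)&(Q[...,2]<-3)&(Q[...,2]>-40)&(im.max(2)<110)
    q=Q[m]; 
    t=m&(Q[...,2]<np.percentile(q[:,2],50)+4) if len(q) else m
    q2=Q[t]; v=np.polyfit(q2[:,0],q2[:,1],1) if len(q2)>10 else [0,0]
    yaw=np.degrees(np.arctan2(T[1,1],T[0,1]))
    # bar angle via minAreaRect of top points
    print('t %.2f pos %s yaw %.1f w %.4f F %s Mz %.3f | n %d ztop(med,90) %s barslope %.1f end %.1f'%(s['clock'],np.round(s['position'],4),yaw,s['width'],np.round(s['contact_force'],1),s['moment'][2],len(q2),np.percentile(P[t][:,2],[30,50,80]).round(4) if len(q2) else None,np.degrees(np.arctan(v[0])),q2[:,0].max() if len(q2) else 0))
    return im
E
python3 -c "
from bar import *
bar('w15.png')"
```

```text
t 24.10 pos [0.4613 0.1388 0.1684] yaw 34.6 w 0.0190 F [0.4 0.3 0.7] Mz 0.010 | n 1292 ztop(med,90) [0.1908 0.1917 0.1925] barslope -1.0 end 28.3
```

View pics/w15.png

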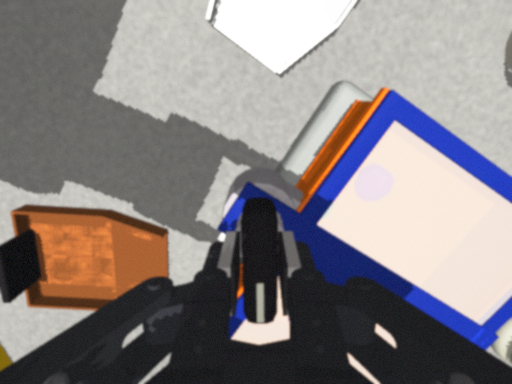

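The bar is visible between the pads at (260,240), top z 0.1917. Turning anticlockwise in the loose cage.

servo_tool:
  steps:
    - [0,0,0,0,0,-4]
    - [0,0,0,0,0,-8]
    - [0,0,0,0,0,-12]
    - [0,0,0,0,0,-16]
    - [0,0,0,0,0,-20]
    - [0,0,0,0,0,-24]
    - [0,0,0,0,0,-28]
    - [0,0,0,0,0,-32]

```text
clock: 24.95
position: [0.4616, 0.1388, 0.1684]
ee_rot: [0.0, 0.201, 0.979, 0.0]
contact_force: [1.2, 1.0, 1.4]
width: 0.0196
```

```bash
python3 -c "
from bar import *
bar()"
```

```text
t 24.95 pos [0.4616 0.1388 0.1684] yaw 66.8 w 0.0196 F [1.2 1.  1.4] Mz 0.028 | n 1315 ztop(med,90) [0.1911 0.1919 0.1928] barslope 5.5 end 28.6
```

servo_tool:
  steps:
    - [0,0,0,0,0,-3]
    - [0,0,0,0,0,-6]
    - [0,0,0,0,0,-9]
    - [0,0,0,0,0,-12]

```text
clock: 25.4
position: [0.4615, 0.1389, 0.1684]
ee_rot: [0.0, 0.099, 0.995, 0.0]
contact_force: [-0.1, -0.1, 2.2]
width: 0.0191
```

```bash
python3 -c "
from bar import *
bar()"
```

```text
t 25.40 pos [0.4615 0.1389 0.1684] yaw 78.6 w 0.0191 F [-0.1 -0.1  2.2] Mz -0.068 | n 1302 ztop(med,90) [0.1912 0.1921 0.1931] barslope 6.3 end 28.6
```

servo_tool:
  steps:
    - [0,0,0,0,0,-3]
    - [0,0,0,0,0,-6]
    - [0,0,0,0,0,-9]
    - [0,0,0,0,0,-12]

```text
clock: 25.85
position: [0.4613, 0.1389, 0.1683]
ee_rot: [0.0, -0.005, 1.0, 0.0]
contact_force: [1.1, 0.4, 2.3]
width: 0.0193
```

```bash
python3 -c "
from bar import *
bar()"
```

```text
t 25.85 pos [0.4613 0.1389 0.1683] yaw 90.6 w 0.0193 F [1.1 0.4 2.3] Mz -0.092 | n 1304 ztop(med,90) [0.1914 0.1922 0.1932] barslope 5.8 end 28.6
```

servo_tool:
  steps:
    - [0,0,0,0,0,-3]
    - [0,0,0,0,0,-6]
    - [0,0,0,0,0,-9]
    - [0,0,0,0,0,-12]

```text
clock: 26.3
position: [0.4609, 0.1387, 0.1679]
ee_rot: [-0.0, -0.11, 0.994, -0.0]
contact_force: [0.6, -0.6, 0.2]
width: 0.0193
```

```bash
python3 -c "
from bar import *
bar()"
```

```text
t 26.30 pos [0.4609 0.1387 0.1679] yaw 102.6 w 0.0193 F [ 0.6 -0.6  0.2] Mz -0.030 | n 1247 ztop(med,90) [0.1897 0.1906 0.1914] barslope 4.1 end 28.3
```

servo_tool:
  steps:
    - [0,0,0,0,0,0]
    - [0,0,0,0,0,0]

```text
clock: 26.55
position: [0.4606, 0.1387, 0.1677]
ee_rot: [-0.001, -0.109, 0.994, -0.0]
contact_force: [0.4, -0.9, -0.1]
width: 0.0193
```

```bash
python3 -c "
from bar import *
bar()"
```

```text
t 26.55 pos [0.4606 0.1387 0.1677] yaw 102.5 w 0.0193 F [ 0.4 -0.9 -0.1] Mz -0.041 | n 1179 ztop(med,90) [0.1857 0.1866 0.1875] barslope 3.3 end 28.2
```

The bar top fell from 0.1922 to 0.1866 (5.6 mm), so the thread has dropped, at a tool yaw of 102.5° with the bar lagging about 4°. I'll confirm once more while starting forward, lowering the fingers with the bolt.

servo_tool:
  steps:
    - [0,0,1,0,0,0]
    - [0,0,3,0,0,0]
    - [0,0,4,0,0,0]
    - [0,0,4,0,0,0]

```text
clock: 27.0
position: [0.4606, 0.1387, 0.1635]
ee_rot: [-0.001, -0.11, 0.994, -0.0]
contact_force: [0.5, 0.2, 0.5]
width: 0.0192
```

```bash
python3 -c "
from bar import *
bar('w20.png'); print(telemetry.get_state()['qpos'])"
```

```text
t 27.00 pos [0.4606 0.1387 0.1635] yaw 102.6 w 0.0192 F [0.5 0.2 0.5] Mz -0.053 | n 1247 ztop(med,90) [0.1857 0.1866 0.1876] barslope 3.4 end 27.7
[ 1.47736919e-01  1.87083723e-01  1.80515728e+00 -3.72595020e-05
  1.15088223e+00 -1.64279533e+00]
```

servo_tool:
  steps:
    - [0,0,0,0,0,4]
    - [0,0,0,0,0,10]
    - [0,0,0,0,0,17]
    - [0,0,0,0,0,24]
    - [0,0,0,0,0,31]
    - [0,0,0,0,0,38]
    - [0,0,1,0,0,45]
    - [0,0,1,0,0,52]

```text
clock: 27.85
position: [0.461, 0.1391, 0.1629]
ee_rot: [-0.0, 0.34, 0.941, 0.0]
contact_force: [1.6, 1.2, 0.4]
width: 0.0188
```

```bash
python3 -c "
from bar import *
bar()"
```

```text
t 27.85 pos [0.461  0.1391 0.1629] yaw 50.3 w 0.0188 F [1.6 1.2 0.4] Mz 0.002 | n 1234 ztop(med,90) [0.1852 0.186  0.1868] barslope -4.3 end 28.1
```

servo_tool:
  steps:
    - [0,0,0,0,0,7]
    - [0,0,0,0,0,14]
    - [0,0,0,0,0,21]
    - [0,0,0,0,0,28]
    - [0,0,1,0,0,35]
    - [0,0,1,0,0,42]
    - [0,0,1,0,0,49]
    - [0,0,1,0,0,56]

```text
clock: 28.7
position: [0.4615, 0.139, 0.162]
ee_rot: [0.0, 0.741, 0.672, 0.0]
contact_force: [0.4, 0.1, -0.6]
width: 0.0192
```

servo_tool:
  steps:
    - [0,0,0,0,0,7]
    - [0,0,0,0,0,14]
    - [0,0,0,0,0,21]
    - [0,0,0,0,0,28]
    - [0,0,1,0,0,35]
    - [0,0,1,0,0,42]
    - [0,0,1,0,0,49]
    - [0,0,1,0,0,56]

```text
clock: 29.5
position: [0.4614, 0.1387, 0.161]
ee_rot: [0.0, 0.969, 0.246, 0.0]
contact_force: [1.4, -0.4, -1.2]
width: 0.0192
```

servo_tool:
  steps:
    - [0,0,0,0,0,7]
    - [0,0,0,0,0,14]
    - [0,0,0,0,0,20]
    - [0,0,0,0,0,24]
    - [0,0,0,0,0,26]
    - [0,0,0,0,0,26]

```text
clock: 30.1
position: [0.4609, 0.1387, 0.1608]
ee_rot: [0.0, 1.0, 0.024, -0.0]
contact_force: [0.6, 0.8, 0.3]
width: 0.0185
```

```bash
python3 -c "
from bar import *
bar('w21.png'); print(telemetry.get_state()['qpos'])"
```

```text
t 30.10 pos [0.4609 0.1387 0.1608] yaw -87.3 w 0.0185 F [0.6 0.8 0.3] Mz -0.028 | n 1317 ztop(med,90) [0.183  0.1839 0.1847] barslope -4.8 end 29.1
[ 1.47710621e-01  1.89651334e-01  1.80962039e+00 -1.54602700e-04
  1.14356604e+00  1.67108113e+00]
```

View pics/w21.png

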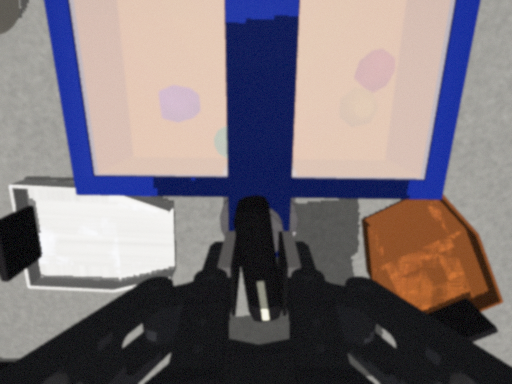

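Bar sunk to 0.1839 after about half a turn, consistent with the pitch. The four stones show through the lid and the tray lies upright at (90,240). Regripping half a turn back.

servo_tool:
  steps:
    - [0,0,0,0,0,0]
    - [0,0,0,0,0,0]
    - [0,0,-15,0,0,0]
    - [0,0,-40,0,0,0]
    - [0,0,-55,0,0,0]
    - [0,0,-55,0,0,0]
  hand: 150

```text
clock: 30.75
position: [0.4624, 0.139, 0.2179]
ee_rot: [-0.0, 1.0, 0.023, 0.002]
contact_force: [0.2, 1.3, 0.7]
width: 0.0348
```

servo_tool:
  steps:
    - [0,0,0,0,0,-8]
    - [0,0,0,0,0,-16]
    - [0,0,0,0,0,-24]
    - [0,0,0,0,0,-32]
    - [0,0,0,0,0,-40]
    - [0,0,0,0,0,-48]
    - [0,0,0,0,0,-56]
    - [0,0,0,0,0,-64]

```text
clock: 31.55
position: [0.4602, 0.1386, 0.2146]
ee_rot: [-0.001, 0.834, 0.552, -0.001]
contact_force: [0.3, -0.2, 0.1]
width: 0.0353
```

servo_tool:
  steps:
    - [0,0,0,0,0,-8]
    - [0,0,0,0,0,-16]
    - [0,0,0,0,0,-24]
    - [0,0,0,0,0,-32]
    - [0,0,0,0,0,-40]
    - [0,0,0,0,0,-48]
    - [0,0,0,0,0,-56]
    - [0,0,0,0,0,-64]

```text
clock: 32.35
position: [0.4602, 0.1386, 0.2146]
ee_rot: [-0.001, 0.415, 0.91, -0.001]
contact_force: [1.1, 0.0, -0.7]
width: 0.0349
```

servo_tool:
  steps:
    - [0,0,0,0,0,-8]
    - [0,0,0,0,0,-16]
    - [0,0,0,0,0,-24]
    - [0,0,0,0,0,-32]
    - [0,0,0,0,0,-40]
    - [0,0,0,0,0,-48]
    - [0,0,0,0,0,-56]
    - [0,0,0,0,0,-56]

```text
clock: 33.15
position: [0.4602, 0.1386, 0.2147]
ee_rot: [-0.002, -0.058, 0.998, -0.0]
contact_force: [0.9, 0.4, 0.0]
width: 0.035
```

```bash
python3 -c "
from plan import *
s,T=pose(); print(s['clock'],s['position'],s['width'],np.degrees(np.arctan2(T[1,1],T[0,1])))
im,d,P,C,K=shot('wrist','w22.png'); z=P[...,2]
m=(z>.181)&(z<.189)&(abs(P[...,0]-.461)<.04)&(abs(P[...,1]-.139)<.04)&(im.max(2)<110); p=P[m]; print(m.sum(),np.median(p,0),cv2.minAreaRect((p[:,:2]*1000).astype(np.float32)))
"
```

```text
33.15 [0.46021239 0.1386172  0.21470746] 0.03499219303875961 96.60071629014101
1739 [0.46134323 0.13877052 0.18392541] ((460.58673095703125, 138.31668090820312), (54.60791015625, 15.464346885681152), 10.593363761901855)
```

View pics/w22.png

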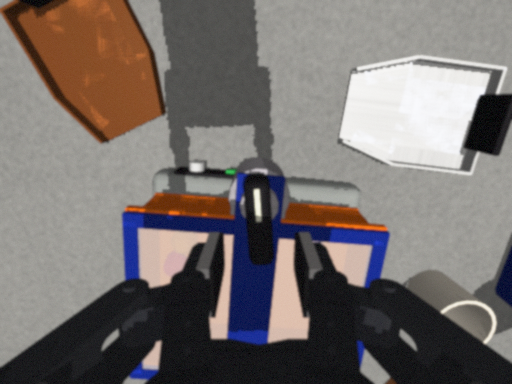

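Bar centred between the pads at (259,218), thin axis at 100.6°, within the cage tolerance. Descend, cage, and turn the second half.

servo_tool:
  steps:
    - [0,0,15,0,0,-2]
    - [0,0,32,0,0,-3]
    - [0,0,46,0,0,-3]
    - [0,0,53,0,0,-3]
    - [0,0,55,0,0,-3]

```text
clock: 33.7
position: [0.4601, 0.1386, 0.1598]
ee_rot: [-0.002, -0.083, 0.997, -0.0]
contact_force: [-0.2, 0.6, -0.1]
width: 0.0354
```

servo_tool:
  steps:
    - [0,0,0,0,0,0]
    - [0,0,0,0,0,0]
    - [0,0,0,0,0,0]
  hand: 198

```text
clock: 34.0
position: [0.4613, 0.1388, 0.1614]
ee_rot: [0.0, -0.084, 0.997, -0.0]
contact_force: [0.0, 0.5, 0.2]
width: 0.0189
```

servo_tool:
  steps:
    - [0,0,0,0,0,4]
    - [0,0,0,0,0,10]
    - [0,0,0,0,0,17]
    - [0,0,0,0,0,24]
    - [0,0,0,0,0,31]
    - [0,0,0,0,0,38]
    - [0,0,1,0,0,45]
    - [0,0,1,0,0,52]

```text
clock: 34.8
position: [0.4613, 0.139, 0.1605]
ee_rot: [0.0, 0.364, 0.931, 0.0]
contact_force: [0.0, 0.3, 0.4]
width: 0.019
```

```bash
python3 -c "
from bar import *
bar()"
```

```text
t 34.80 pos [0.4613 0.139  0.1605] yaw 47.3 w 0.0190 F [0.  0.3 0.4] Mz 0.005 | n 1107 ztop(med,90) [0.1817 0.1827 0.1837] barslope -5.3 end 28.2
```

servo_tool:
  steps:
    - [0,0,0,0,0,7]
    - [0,0,0,0,0,14]
    - [0,0,0,0,0,21]
    - [0,0,0,0,0,28]
    - [0,0,1,0,0,35]
    - [0,0,1,0,0,42]
    - [0,0,1,0,0,49]
    - [0,0,1,0,0,56]

```text
clock: 35.65
position: [0.4616, 0.139, 0.1594]
ee_rot: [0.0, 0.758, 0.652, 0.0]
contact_force: [2.3, 0.1, -0.7]
width: 0.0186
```

servo_tool:
  steps:
    - [0,0,0,0,0,7]
    - [0,0,0,0,0,14]
    - [0,0,0,0,0,21]
    - [0,0,0,0,0,28]
    - [0,0,1,0,0,35]
    - [0,0,1,0,0,42]
    - [0,0,1,0,0,49]
    - [0,0,1,0,0,56]

```text
clock: 36.45
position: [0.4615, 0.1388, 0.1583]
ee_rot: [0.0, 0.975, 0.22, 0.0]
contact_force: [0.1, -0.2, -1.3]
width: 0.019
```

```bash
python3 -c "
from bar import *
bar()"
```

```text
t 36.45 pos [0.4615 0.1388 0.1583] yaw -64.6 w 0.0190 F [ 0.1 -0.2 -1.3] Mz -0.005 | n 1128 ztop(med,90) [0.1801 0.181  0.182 ] barslope -5.9 end 28.2
```

servo_tool:
  steps:
    - [0,0,0,0,0,6]
    - [0,0,0,0,0,12]
    - [0,0,0,0,0,18]
    - [0,0,0,0,0,23]
    - [0,0,0,0,0,24]
    - [0,0,0,0,0,24]

```text
clock: 37.1
position: [0.461, 0.1387, 0.158]
ee_rot: [0.0, 1.0, 0.016, -0.0]
contact_force: [-0.8, 0.8, 0.6]
width: 0.0191
```

servo_tool:
  steps:
    - [0,0,0,0,0,0]
    - [0,0,0,0,0,0]
    - [0,0,0,0,0,0]
    - [0,0,0,0,0,0]
    - [0,0,0,0,0,0]
  hand: 255
  grip_force: 30

```text
clock: 37.6
position: [0.461, 0.1388, 0.158]
ee_rot: [0.0, 1.0, 0.014, -0.0]
contact_force: [-0.2, -0.0, 2.5]
width: 0.0152
```

```bash
python3 -c "
from bar import *
im=bar('w25.png'); print(telemetry.get_state()['qpos'])
t,d,P,C,K=shot('top','t25.png'); s=shot('side','s25.png')[0]
z=P[...,2]; m=(abs(P[...,0]-.60)<.03)&(abs(P[...,1]-.07)<.02); print('lid z',np.nanpercentile(z[m],[5,50,95]))
cv2.imwrite('pics/c25.png',np.hstack([cv2.resize(im,(400,300)),cv2.resize(s,(400,300))])[:,:,::-1])"
```

```text
t 37.60 pos [0.461  0.1388 0.158 ] yaw -88.4 w 0.0152 F [-0.2 -0.   2.5] Mz 0.023 | n 1179 ztop(med,90) [0.1795 0.1803 0.1813] barslope -0.1 end 28.8
[ 1.47779275e-01  1.92254432e-01  1.81402680e+00 -1.54582116e-05
  1.13601002e+00  1.69039421e+00]
lid z [0.13151304 0.13617803 0.14009405]
```

View pics/c25.png

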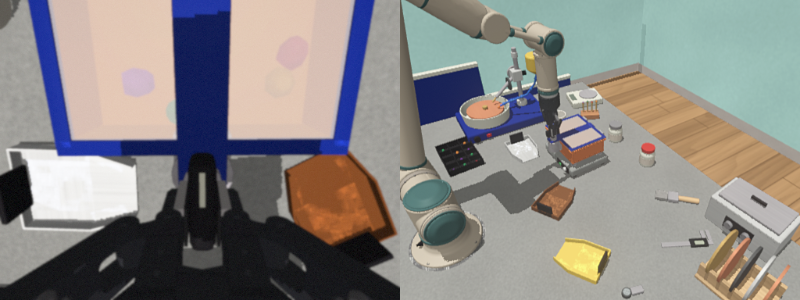

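Bar clamped and aligned with the pads (left half (203,200)). Its top is at z 0.1803, 6.3 mm below the dropped height, i.e. one turn. Lid shut, the stones show under it, and the tray sits upright at (80,185). Handing in.

```bash
python3 -c "
from rig import sign_off; print(sign_off())"
```

```text
the job is handed in; nothing more can be done
None
```

The job is handed in at about 38 s of the 72 s allowed; sign-off reports no verdict. The fingers never took hold of a stone.

**What I did:**
- I carried the tray by its grip and tipped all four stones into the tub, then set the empty tray upright on the bench, left of the tumbler.
- I pushed the lid over from behind with the closed fingers.
- I turned the bolt anticlockwise in a loose finger cage until it dropped, then forward one turn, with one regrip halfway.
- I finished clamped on the handle with the grip set to 30 N.

**Last checks:**
- **Bolt drop:** the bar top fell from 0.1922 to 0.1866 m.
- **Bolt turn:** it turned on about 367° after the drop, so bolt_turn should be about 6.3. The bar top ended at 0.1803 m, 6.3 mm lower, so the lift should be about -12 mm. Both are worked out from camera readings, not read directly.
- **Lid:** its face reads z 0.136 m, which is shut.
- **Stones:** top-camera crop showed all four in the tub before the lid shut. Afterwards violet, red and amber show clearly through it, with green only just in view at the edge. In that crop the detector was less sure: it missed red and gave two hits for green; I went by the picture.
- **Tray:** it looks level and upright. I did not measure its tilt.
- **Bystanders:** none looks moved in the pictures. I did not measure their positions.

No check failed.

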